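# Take the empty core off the mounting-tape dispenser

## Robot

A 6-joint arm with a two-finger parallel gripper is mounted at the origin on the work surface. World frame = base frame: x ahead of the robot, y to its left, z up, the work surface at z = 0. Lengths are in mm, angles in rad, forces in N, time in s.
With the tool pointing down it reaches from about 350 to 875 mm from the base axis. Payload 4.2 kg.
Tool frame: the origin (TCP) lies midway between the tips of the shut fingers; the grasp point (between the pads) lies 19 mm behind it; z points along the fingers, y is the direction in which the jaws open and shut (so a half turn about z gives the same grasp; the last joint's range is limited). The gripper opens to 85 mm and grips with 20 to 120 N. Pads are 22 mm wide; open, the fingers measure 114 mm over their backs; the gripper's body (76 mm by 85 mm) begins 54 mm behind the grasp point. The pads swing forward as they close: fully open they stand 13 mm farther back than shut.
Start: joints at [-0.976, 0.385, 0.008, 0, -1.194, -0.259], TCP at [205.968, -590.065, 231.312] pointing down, gripper open.
Joint ranges: [-3.14, 3.14], [-1.21, 2.06], [-1.07, 1.41], [-3.16, 2.05], [-2.99, -0.16], [-3.1, 3.1]. Speed limits (rad/s): [2.79, 2.79, 3.14, 3.14, 3.14, 3.14].

## Interface

Orientations are given as a unit quaternion [x, y, z, w].
In Python, from bench import arm gives the robot as it stands.
- The arm moves only by the tool servo_tool, never from a script. Its argument "rows" is a list of rows, each an object of numbers: "fingers": the finger opening in cm, from 0 to 8.54; "x", "y", "z": the shift along the tool's x, y, z in cm; "turn": the turn about the tool's z in degrees. A call has 1 to 10 rows; each row shifts and turns the commanded pose from where the row before left it, along the tool's axes as they then stand; what a row does not reach is not made up. A row lasts 1/12 s, in which the tool goes at most 41.7 mm and 7.16 degrees, less where a joint would pass 70% of its speed; a pose out of reach is approached as far as the arm can. A call is refused whole if a number of a shift passes 4.17 or a number of a turn 7.16, either way. A call with a gripper value outside its range is refused whole. The fingers move at their own pace and stop on an object; the grip force is fixed at half the most. Time passes only in rows, so rows that do not move let the fingers close. It gives the time, the measured TCP pose, the force and the opening at its end, in the units of the state.
- arm.read_state(): the state, without advancing time (a new reading comes with each control period).
- arm.get_image(name): name is "scene" or "top" or "wrist"; returns (picture, depth): 400x640x3 uint8, red, green, blue; 400x640 float32, mm along the optical axis (not along the pixel's ray), 0 where there is no reading.
- arm.camera_model(name): a dict with "fx", "fy", "cx", "cy" (pixels), "pose" (4x4, takes a point from camera to world coordinates). Camera axes: x right, y down, z forward; pixel columns grow to the right and rows downward; lengths in mm; the calibration is good to about 2 mm. A picture is of the moment at which its call begins: read the wrist's pose just before it. camera_model takes no time and is no camera call; for the wrist camera it gives the pose at the moment of the call.
- arm.job_done(): hands the job in, once; it reports no verdict.
The state is a dict: "clock": time; "joints": joint angles; "joint_vel": joint speeds; "joint_efforts": joint torques, N m; "position": TCP position; "ee_rot": TCP orientation; "contact_force": force on the tool from outside, world axes, zero at the start; "wrist_torque": the same for the moment, N m; "gripper_width": finger opening in mm.
Only numpy, scipy, OpenCV 4.12 (cv2) and the standard library are available. Lean on these libraries where they do the work, as an engineer would, in place of code of your own. Each camera call takes 0.05 s, during which the arm holds its last target.

## Task

The cardboard core on the tape dispenser's spindle is empty. Take the hooked pick from its rest and with its hook, not the fingers, pull the sprung clip out of the spindle's groove and off the core; it may lie on the bench or dispenser where it falls. Then put the pick back on its rest the way it lay, lift the core off the spindle and leave it in the shallow plywood tray, without disturbing the other things on the bench.

Things in the scene. Friction and masses are not known exactly. Their poses are not given: they have to be found in the camera images.
- dispenser: Grey dispenser screwed to the bench. Origin: bench surface under the upright spindle's axis, z up. Base plate 12 mm thick, x from -48 to +78 mm, 90 mm wide in y, a tear bar 34 mm high across its +x end. Steel spindle 24 mm in diameter, 86 mm high; groove (16 mm diameter) at heights 67 to 75 mm. At the start the clip's eye points roughly to the dispenser's -x, towards the robot.
- groove (a point): Point on the spindle axis at the bottom of the groove, 68 mm above the bench (the height of the core's top).
- core: Empty brown cardboard core: tube 44 mm outside, 29 mm inside, 56 mm high, about 50 g, standing on the dispenser's base plate round the spindle (2.5 mm play each side). Origin: centre of its lower end; z along its axis. To come off it must rise straight up by more than 75 mm, over the spindle's head.
- core_center (a point): Middle of the core, on its axis 28 mm above its lower end.
- clip: Dark steel sprung clip, 5 mm thick, flat on the core's top, forked round the groove. Origin: underside, on the spindle axis while seated. Sprung jaws reach to x = +22 mm; it is 32 mm wide; a tail to -x ends in a pull eye. Pulled along its -x with about 8 to 10 N it snaps off after some 8 mm, is clear of the spindle after 20, then tips over the core's edge and falls beside or against it.
- clip_eye (a point): Centre of the clip's pull eye (mid-thickness), a square through hole 15 mm along x by 14 mm across, 31.5 mm from the clip's origin on its -x side and outside the core, so a hook can pass right down through it. The bar at its outer end is 4 mm wide (39 to 43 mm from the clip's origin).
- pick: Hooked pick, 70 g: wooden handle 14 x 14 x 100 mm; a steel rod 6 mm thick leaves its +x end, bends down 90 degrees at x = 85 mm and ends 32 mm below the handle's axis. Origin: centre of the handle; x towards the hook, z up (hook to -z). Starts level on its rest, hook down, handle axis 47 mm above the bench; take it across the handle's middle (14 mm in y), between the uprights.
- pick_tip (a point): Lowest end of the pick's hook: x = 85, y = 0, z = -32 mm in the pick's frame.
- rest: Dark wooden brush rest, fixed: base 95 x 55 x 8 mm, two notched uprights 10 mm thick at x = -36 and +36 mm, 62 mm free between them. Notches 24 mm wide in y, floors 40 mm and prong tops 56 mm above the bench. Origin: centre of its underside; the pick lies along its x, hook beyond the +x end.
- rest_cradle (a point): Where the centre of the pick's handle lies when it is on the rest: 47 mm above the bench over the rest's origin.
- tray: Shallow open plywood tray, fixed, 160 (x) x 120 (y) x 40 mm high, walls and floor 6 mm, empty. Origin: centre of its underside.
- inkstone: Bystander: slate ink stone 100 x 80 x 22 mm; origin centre of underside.
- paperweight: Bystander: dark wooden bar 30 x 160 x 22 mm with a brass stud 32 mm high; origin centre of underside.
- seal: Bystander: upright stone seal 30 x 30 x 68 mm; origin centre of underside.
- cup: Bystander: white tea cup 72 mm wide, 55 mm high; origin centre of underside.
Not all that is in view belongs to the job. Of the things like the pick, leave any that is pink; of the rest the smaller one is meant.

How it is judged (in metres and radians):
On the way, in this order (a step that is already met when the one before it is completed fails the run):
1. the pick bears on the clip while the clip is still in the groove (contact force between pick and clip above 1 N and distance between clip and groove below 0.012 m), for 0.02 s.
2. the clip is out of the groove and clear of the spindle (distance between clip and groove above 0.018 m), for 0.2 s.
3. the core has been lifted off and is in the tray (x of core_center in the frame of tray between -0.075 and 0.075 m and y of core_center in the frame of tray between -0.055 and 0.055 m and z of core_center in the frame of tray below 0.045 m), for 0.2 s.
At the end, for the whole second after the job is handed in: Core at rest in the tray (middle inside its walls, under 45 mm up). Clip still, over 18 mm from the groove, its origin below 60 mm, not on the floor. Pick still and level on its rest, hook down over the +x end, handle centre within 30 mm of the cradle point and 6 mm of its height (all of step 3 and linear speed of each of core, clip, pick below 0.03 m/s and distance between clip and groove above 0.018 m and height (world z) of clip between -0.02 and 0.06 m and distance between pick and rest_cradle below 0.03 m and z of pick in the frame of rest_cradle between -0.006 and 0.006 m and angle between pick's own z axis and vertical below 0.2 rad and x of pick_tip in the frame of rest_cradle above 0.04 m); the robot touches nothing.
It fails at once if the gripper's fingers pull at the clip while it is still in the groove (contact force between the fingers and clip above 1.5 N and distance between clip and groove below 0.015 m).
It fails at once if a bystander (ink stone, paperweight, seal or cup) is moved by more than 40 mm (distance of any of inkstone, paperweight, seal, cup from where it was at the start of the episode above 0.04 m).
It also fails if it takes over 62 s, if anything falls off the work surface, if the arm or the gripper's body presses on something with over 40 N, if the wrist force passes 120 N, or if a joint passes its speed limit or range.

## Working session

There is one attempt and no reset: what is moved stays moved. The work goes in short steps, Python scripts to look and compute and a tool call to move; the robot and the scene stay as the last step left them, time stands still between calls to the robot, and variables do not carry over. Pictures are saved under pics/ and viewed, and the job is handed in when it is done.

Besides the shell and the picture viewer there is one more tool, called after ">>>" as name(argument=value, ...) on one line, values as JSON. servo_tool: Moves the arm, as the interface text tells. Its arguments: {"type":"object","properties":{"rows":{"type":"array","items":{"type":"object","properties":{"fingers":{"type":"number"},"x":{"type":"number"},"y":{"type":"number"},"z":{"type":"number"},"turn":{"type":"number"}}}}},"required":["rows"]}

```bash
ls; mkdir -p pics
python3 - <<'E'
from bench import arm
import cv2,numpy as np
print(arm.read_state())
for n in ["scene","top","wrist"]:
    m=arm.camera_model(n); im,d=arm.get_image(n)
    np.savez(f"pics/{n}0.npz",im=im,d=d,pose=m["pose"],k=[m["fx"],m["fy"],m["cx"],m["cy"]])
    cv2.imwrite(f"pics/{n}0.png",im[:,:,::-1]); print(n,m)
E
```

```text
pics
{'clock': 0.0, 'joints': array([-9.76420336e-01,  3.85584064e-01,  6.57070707e-03, -4.89874857e-04,
       -1.19401373e+00, -2.58589132e-01]), 'joint_vel': array([-0.00063695, -0.00170621,  0.00030394, -0.00195091, -0.00174018,
        0.00330667]), 'joint_efforts': array([-9.93564172e-04, -3.92292202e+01,  1.88395000e+01,  4.18604672e+00,
       -4.76466928e-03, -1.83275603e-06]), 'position': array([ 205.74680824, -589.51786731,  230.18478027]), 'ee_rot': array([-1.67016559e-01,  9.85953434e-01,  1.10964602e-03, -2.54137152e-04]), 'contact_force': array([ 0.75276841, -0.19326865, -1.25591875]), 'wrist_torque': array([-0.04193456,  0.03058949, -0.04002823]), 'gripper_width': 85.51707997381516}
scene {'fx': 414.85642020425155, 'fy': 414.85642020425155, 'cx': 326.73137940289996, 'cy': 200.12716062979084, 'pose': array([[-8.42782166e-02,  7.53845211e-01, -6.51624570e-01,
         1.23095560e+03],
       [ 9.96415751e-01,  5.89875292e-02, -6.06310411e-02,
         1.48440454e+01],
       [-7.26869665e-03, -6.54398861e-01, -7.56114606e-01,
         9.43260009e+02],
       [ 0.0000000
[... 286 characters left out ...]
5459e-01,  1.00383388e-01, -1.80295756e-02,
        -3.11401477e+01],
       [-5.93344248e-03, -2.33441128e-01, -9.72352834e-01,
         8.48139738e+02],
       [ 0.00000000e+00,  0.00000000e+00,  0.00000000e+00,
         1.00000000e+00]])}
wrist {'fx': 308.8546101375668, 'fy': 308.8546101375668, 'cx': 317.85034675699825, 'cy': 196.48734551274035, 'pose': array([[-3.29002466e-01,  9.03555560e-01,  2.74489942e-01,
         1.35074849e+02],
       [ 9.44325201e-01,  3.13964525e-01,  9.83676385e-02,
        -6.14765543e+02],
       [ 2.70052229e-03,  2.91570965e-01, -9.56545388e-01,
         3.73437412e+02],
       [ 0.00000000e+00,  0.00000000e+00,  0.00000000e+00,
         1.00000000e+00]])}
```

View pics/top0.png

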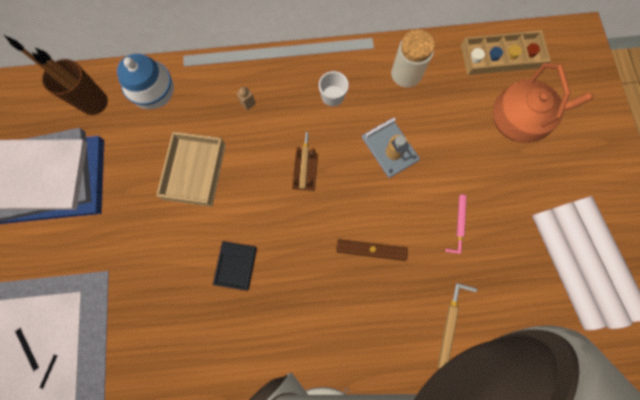

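View pics/scene0.png

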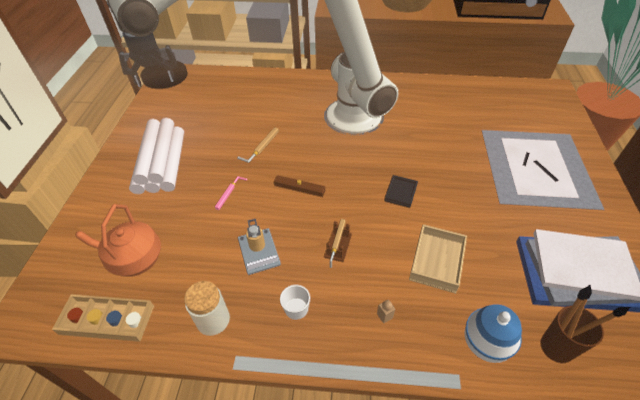

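View pics/wrist0.png

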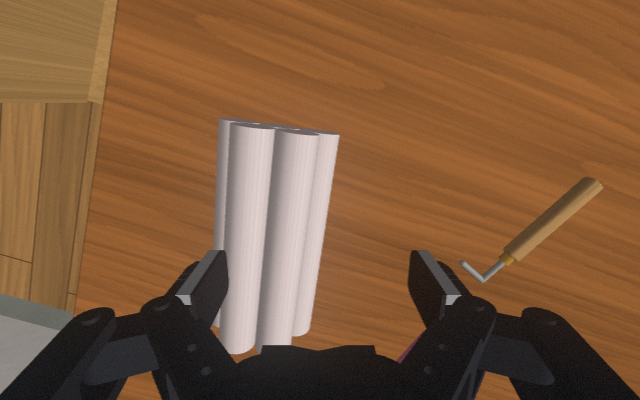

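The pick on the rest is at about (305,155) in the top view, with its hook away from the robot. The dispenser is at (392,147), the tray at (190,168), the pink decoy at (460,225) and a larger wooden decoy at (450,325). I'll enlarge these areas.

```bash
cat > h.py <<'E'
import numpy as np,cv2
def load(n):
    z=np.load(f"pics/{n}.npz"); return z['im'],z['d'],z['pose'],z['k']
def ray(n,u,v,z=None):
    im,d,P,k=load(n)
    r=np.array([(u-k[2])/k[0],(v-k[3])/k[1],1.])
    if z is None:
        return P[:3,:3]@(r*d[int(round(v)),int(round(u))])+P[:3,3]
    w=P[:3,:3]@r; return P[:3,3]+w*(z-P[2,3])/w[2]
def proj(n,p):
    im,d,P,k=load(n); c=P[:3,:3].T@(np.array(p)-P[:3,3]); return c[0]/c[2]*k[0]+k[2],c[1]/c[2]*k[1]+k[3]
def crop(n,x0,y0,x1,y1,out,s):
    im=load(n)[0][y0:y1,x0:x1,::-1]
    cv2.imwrite(out,cv2.resize(im,None,fx=s,fy=s,interpolation=cv2.INTER_CUBIC))
def snap(n,name):
    from bench import arm
    m=arm.camera_model(n); im,d=arm.get_image(n)
    np.savez(f"pics/{name}.npz",im=im,d=d,pose=m["pose"],k=[m["fx"],m["fy"],m["cx"],m["cy"]])
    cv2.imwrite(f"pics/{name}.png",im[:,:,::-1])
E
python3 - <<'E'
from h import *
crop("top0",280,110,440,210,"pics/c1.png",5)
crop("scene0",220,200,370,300,"pics/c2.png",5)
im,d,P,k=load("top0")
print(d[150:155,303:308])
for nm,u,v in [("inkstone",235,266),("pw",372,250),("seal",246,97),("cup",333,88),("tray",190,168)]:
    print(nm,ray("top0",u,v,20))
E
```

```text
[[845.2048  844.2049  845.3856  844.6823  844.42535]
 [845.1441  848.9343  844.3033  843.2407  844.3616 ]
 [844.277   843.11694 844.8078  842.8945  847.0645 ]
 [843.4782  842.57153 844.3645  845.3508  843.76544]
 [843.38214 843.604   844.90924 845.81683 845.35364]]
inkstone [369.2514875  156.38262479  20.        ]
pw [ 373.19122303 -151.52948555   20.        ]
seal [781.13527998 109.10525213  20.        ]
cup [ 783.03509564 -108.99313589   20.        ]
tray [609.45042252 251.73575881  20.        ]
```

View pics/c1.png

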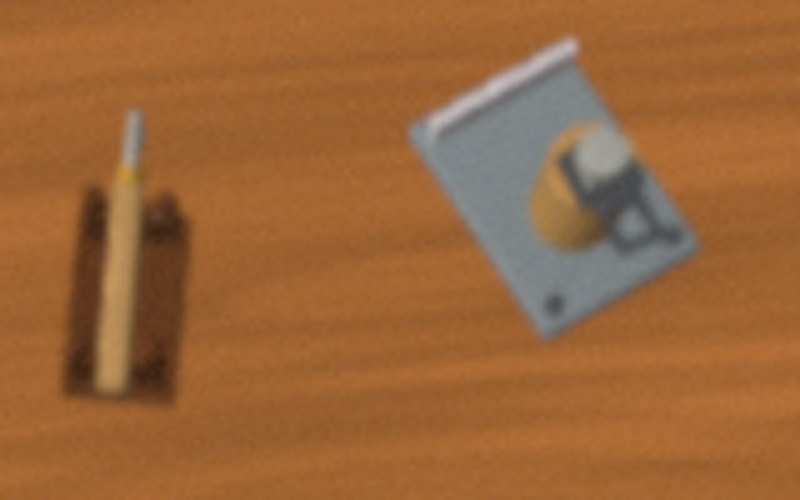

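View pics/c2.png

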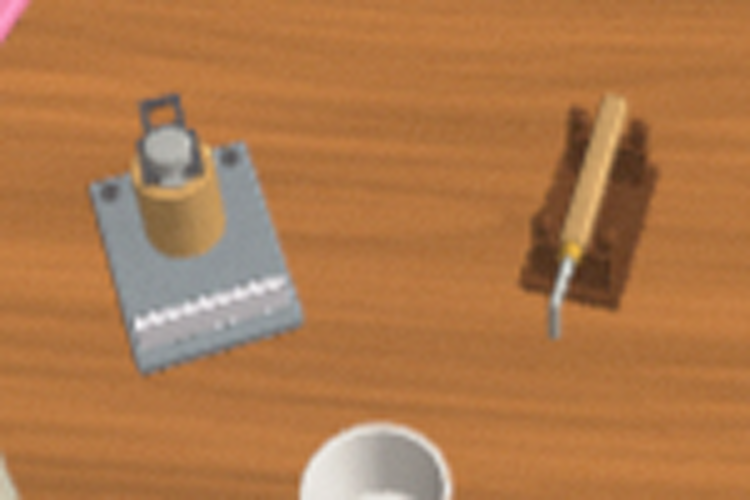

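Run:
```python
from h import *
T=lambda x,y,z:ray("top0",280+x/5-.4,110+y/5-.4,z).round(1)
S=lambda x,y,z:ray("scene0",220+x/5-.4,200+y/5-.4,z).round(1)
print("pick far/near/hook", T(126,180,54),T(112,390,54),T(134,112,50))
print("scene", S(572,242,54),S(614,96,54),S(568,260,50),S(555,335,15))
print("spindle top",T(603,153,86),S(168,145,86))
print("eye", T(632,222,72),S(161,113,72))
print("base corners top",[T(*c,12) for c in [(697,247),(548,337),(410,125)]])
print("base corners sc",[S(*c,12) for c in [(92,185),(245,143)]])
print("rest corners",[T(*c,8) for c in [(65,395),(172,402),(190,218),]])
for q in [(200,135,0),(217,137,40),(223,137,40),(222,138,40),(168,134,40),(211,203,40),(160,198,40)]: pass
# tray corners
crop("top0",150,120,240,215,"pics/c3.png",6)
```

```text
pick far/near/hook [623.8 -24.9  54. ] [524.5  -9.4  54. ] [658.8 -31.7  50. ]
scene [625.7 -24.   54. ] [528.4  -8.2  54. ] [634.2 -25.5  50. ] [657.8 -30.3  15. ]
spindle top [ 601.6 -236.8   86. ] [ 603.9 -235.1   86. ]
eye [ 573.  -248.4   72. ] [ 573.  -247.2   72. ]
base corners top [array([ 578. , -294.3,   12. ]), array([ 540.7, -216.6,   12. ]), array([ 654.8, -165.3,   12. ])]
base corners sc [array([ 580.4, -293.1,   12. ]), array([ 545. , -213.8,   12. ])]
rest corners [array([537.1,  14.3,   8. ]), array([528.5, -35.8,   8. ]), array([619.5, -53.6,   8. ])]
```

View pics/c3.png

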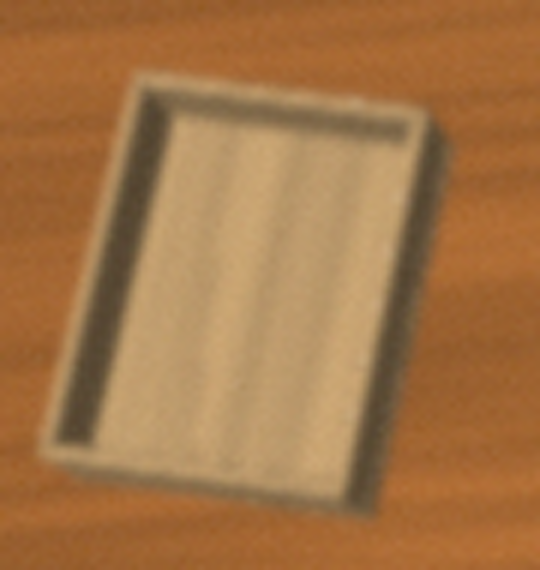

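```bash
cat >> h.py <<'E'
def plan(x,y,z,head):
    "head: world heading of tool x, deg. prints turn then shift in turned tool frame (cm)"
    from bench import arm
    s=arm.read_state(); q=s['ee_rot']; p=s['position']
    from scipy.spatial.transform import Rotation as R
    M=R.from_quat(q).as_matrix(); h=np.degrees(np.arctan2(M[1,0],M[0,0]))
    t=-((head-h+180)%360-180)
    a=np.radians(head); X=np.array([np.cos(a),np.sin(a),0]);Y=np.array([np.sin(a),-np.cos(a),0])
    d=np.array([x,y,z])-p
    print("t",s['clock'],"pos",p.round(1),"head",h.round(2),"tilt",np.degrees(np.arccos(-M[2,2])).round(2),"F",s['contact_force'].round(1),"w",round(s['gripper_width'],1))
    print("turn",t.round(2),"shift cm x,y,z:",(d@X/10).round(2),(d@Y/10).round(2),(-d[2]/10).round(2))
E
python3 - <<'E'
from h import *
T=lambda x,y,z:ray("top0",150+x/6-.4,120+y/6-.4,z).round(1)
print([T(*c,40) for c in [(138,75),(432,108),(42,458),(345,497)]])
plan(575.5,-17,160,171)
E
```

```text
[array([696.1, 284.3,  40. ]), array([670., 169.,  40.]), array([543., 322.,  40.]), array([516. , 207.9,  40. ])]
t 0.15 pos [ 205.8 -589.7  230.5] head -160.77 tilt 0.1 F [ 0.3  0.4 -0.5] w 85.4
turn 28.23 shift cm x,y,z: -27.56 62.34 7.05
```

>>> servo_tool(rows=[{"turn": 7.05,"fingers": 5},{"turn": 7.05},{"turn": 7.05},{"turn": 7.05},{"x": -1.38,"y": 3.12},{"x": -1.38,"y": 3.12},{"x": -1.38,"y": 3.12},{"x": -1.38,"y": 3.12},{"x": -1.38,"y": 3.12},{"x": -1.38,"y": 3.12}])

```text
invalid input at $.rows[0]: expected keys fingers, x, y, z, turn
```

>>> servo_tool(rows=[{"x": -1.38,"y": 3.12},{"x": -1.38,"y": 3.12},{"x": -1.38,"y": 3.12},{"x": -1.38,"y": 3.12},{"x": -1.38,"y": 3.12},{"x": -1.38,"y": 3.12},{"x": -1.38,"y": 3.12},{"x": -1.38,"y": 3.12},{"x": -1.38,"y": 3.12},{"x": -1.38,"y": 3.12}])

```text
invalid input at $.rows[0]: expected keys fingers, x, y, z, turn
```

>>> servo_tool(rows=[{"x": -1.38,"y": 3.12,"z": 1.5},{"x": -1.38,"y": 3.12,"z": 1.5},{"x": -1.38,"y": 3.12,"z": 1.5},{"x": -1.38,"y": 3.12,"z": 1.5},{"z": 1},{}])

```text
invalid input at $.rows[0]: expected keys fingers, x, y, z, turn
```

Run:
```python
from h import *
plan(575.5,-17,160,171)
snap("wrist","w1")
```

```text
t 0.15 pos [ 205.8 -589.7  230.5] head -160.77 tilt 0.1 F [ 0.3  0.4 -0.5] w 85.4
turn 28.23 shift cm x,y,z: -27.56 62.34 7.05
```

View pics/w1.png

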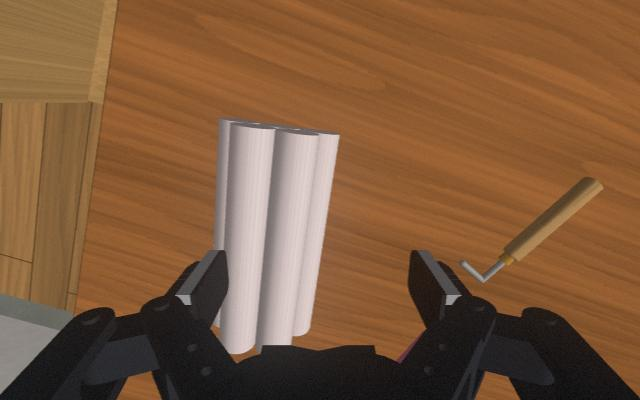

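All keys are required in every row.

>>> servo_tool(rows=[{"fingers": 5,"x": 0,"y": 0,"z": 0,"turn": 7.05},{"fingers": 5,"x": 0,"y": 0,"z": 0,"turn": 7.05},{"fingers": 5,"x": 0,"y": 0,"z": 0,"turn": 7.05},{"fingers": 5,"x": 0,"y": 0,"z": 0,"turn": 7.05},{"fingers": 5,"x": -1.38,"y": 3.12,"z": 0,"turn": 0},{"fingers": 5,"x": -1.38,"y": 3.12,"z": 0,"turn": 0},{"fingers": 5,"x": -1.38,"y": 3.12,"z": 0,"turn": 0},{"fingers": 5,"x": -1.38,"y": 3.12,"z": 0,"turn": 0},{"fingers": 5,"x": -1.38,"y": 3.12,"z": 0,"turn": 0},{"fingers": 5,"x": -1.38,"y": 3.12,"z": 0,"turn": 0}])

```text
clock: 1.03
position: [317.4, -416.5, 231.2]
ee_rot: [0.078, 0.997, 0.0, -0.0]
contact_force: [-0.1, 0.1, 0.9]
gripper_width: 50.1
```

Run:
```python
from h import *
plan(575.5,-17,160,171)
```

```text
t 1.0333 pos [ 317.4 -416.5  231.2] head 171.02 tilt 0.01 F [-0.1  0.1  0.9] w 50.1
turn 0.02 shift cm x,y,z: -19.25 43.5 7.12
```

>>> servo_tool(rows=[{"fingers": 5,"x": -1.37,"y": 3.1,"z": 0,"turn": 0},{"fingers": 5,"x": -1.37,"y": 3.1,"z": 0,"turn": 0},{"fingers": 5,"x": -1.37,"y": 3.1,"z": 0,"turn": 0},{"fingers": 5,"x": -1.37,"y": 3.1,"z": 0,"turn": 0},{"fingers": 5,"x": -1.37,"y": 3.1,"z": 0,"turn": 0},{"fingers": 5,"x": -1.37,"y": 3.1,"z": 0,"turn": 0},{"fingers": 5,"x": -1.37,"y": 3.1,"z": 0,"turn": 0},{"fingers": 5,"x": -1.37,"y": 3.1,"z": 0,"turn": 0},{"fingers": 5,"x": -1.37,"y": 3.1,"z": 1,"turn": 0},{"fingers": 5,"x": -1.37,"y": 3.1,"z": 1.5,"turn": 0}])

```text
clock: 1.87
position: [502.1, -131.7, 207.6]
ee_rot: [0.078, 0.997, 0.0, 0.002]
contact_force: [0.5, -0.2, -0.4]
gripper_width: 50.1
```

>>> servo_tool(rows=[{"fingers": 5,"x": -1.37,"y": 3.1,"z": 1.5,"turn": 0},{"fingers": 5,"x": -1.37,"y": 3.1,"z": 1.5,"turn": 0},{"fingers": 5,"x": -1.37,"y": 3.1,"z": 1.5,"turn": 0},{"fingers": 5,"x": -1.37,"y": 3.1,"z": 0,"turn": 0},{"fingers": 5,"x": 0,"y": 0,"z": 0,"turn": 0}])

```text
clock: 2.28
position: [576.6, -15.2, 159.8]
ee_rot: [0.076, 0.997, -0.0, 0.0]
contact_force: [0.5, -1.4, 0.6]
gripper_width: 50.0
```

Run:
```python
from h import *
plan(575.5,-17,160,171)
snap("wrist","w1"); snap("top","t1")
crop("top0",280,110,440,210,"pics/c1.png",5)
```

```text
t 2.2833 pos [576.6 -15.2 159.8] head 171.32 tilt 0.02 F [ 0.5 -1.4  0.6] w 50.0
turn 0.32 shift cm x,y,z: 0.08 -0.19 -0.02
```

View pics/w1.png

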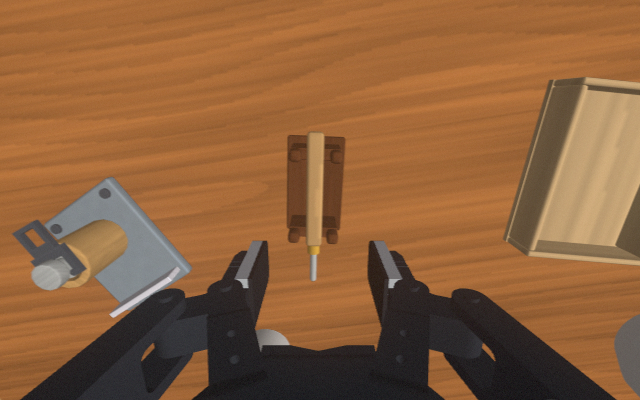

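The wrist view shows the handle running from (316,133) to (314,246), the eye at about (36,237) and the spindle head at (50,276).

Run:
```python
from h import *
for u,v,z in [(316,133,54),(314.3,246,54),(314,277,50),(37,237,73),(50,276,86)]: print(ray("w1",u,v,z).round(1))
crop("w1",0,160,200,330,"pics/c4.png",4)
crop("w1",270,110,370,290,"pics/c5.png",4)
```

```text
[525.2  -9.3  54. ]
[622.2 -25.8  54. ]
[655.4 -31.3  50. ]
[ 571.2 -245.    73. ]
[ 600.9 -235.1   86. ]
```

View pics/c4.png

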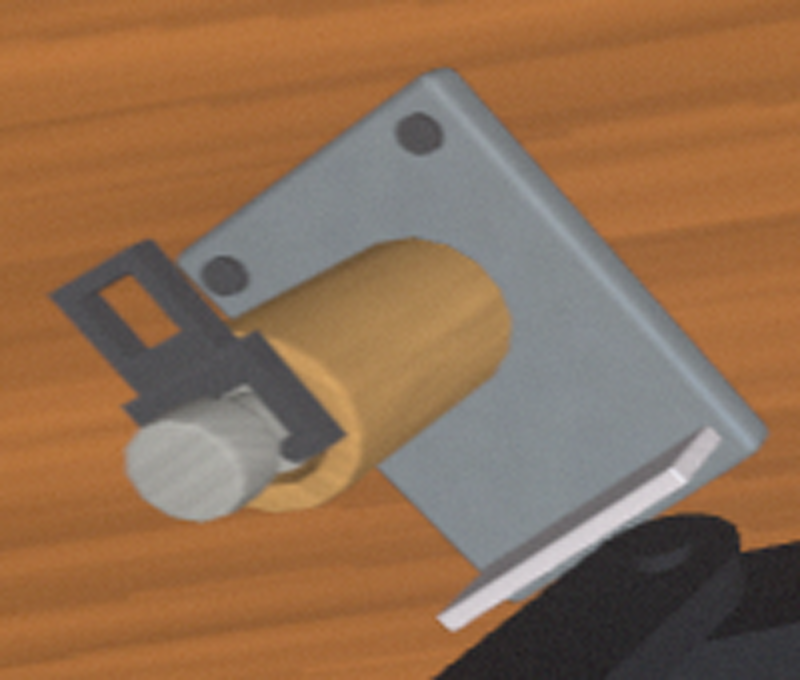

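View pics/c5.png

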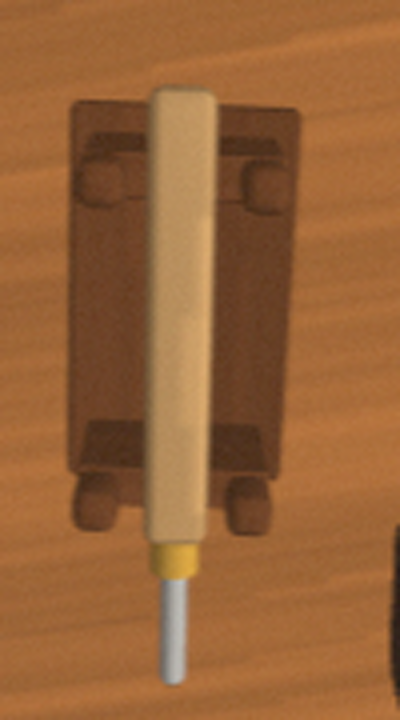

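Run:
```python
from h import *
W=lambda x,y,z:ray("w1",x/4-.4,160+y/4-.4,z)
a=W(114.5,279.5,73);b=W(166,338,73);d=b-a;print(a,b,np.degrees(np.arctan2(d[1],d[0])),np.linalg.norm(d))
a=W(100,266,73);b=W(187,370,73);d=b-a;print(a,b,np.degrees(np.arctan2(d[1],d[0])))
a=W(440,72,12);b=W(765,435,12);d=b-a;print("base edge",np.degrees(np.arctan2(d[1],d[0])))
plan(575,-17.2,28,170.7)
```

```text
[ 563.8412654  -249.25962589   73.        ] [ 577.64671662 -244.31005639   73.        ] 19.72391604669747 14.66590336888641
[ 560.63439581 -250.89849745   73.        ] [ 585.15344152 -242.99626205   73.        ] 17.863595509983284
base edge 25.34750681264085
t 2.3833 pos [574.2 -18.2 160.6] head 171.16 tilt 0.07 F [-0.2 -0.2 -0.5] w 50.1
turn 0.46 shift cm x,y,z: -0.06 0.11 13.26
```

>>> servo_tool(rows=[{"fingers": 5,"x": -0.05,"y": 0.05,"z": 2.2,"turn": 0.4},{"fingers": 5,"x": 0,"y": 0,"z": 2.2,"turn": 0},{"fingers": 5,"x": 0,"y": 0,"z": 2.2,"turn": 0},{"fingers": 5,"x": 0,"y": 0,"z": 2.2,"turn": 0},{"fingers": 5,"x": 0,"y": 0,"z": 2.2,"turn": 0},{"fingers": 5,"x": 0,"y": 0,"z": 2.2,"turn": 0},{"fingers": 5,"x": 0,"y": 0,"z": 0,"turn": 0}])

```text
clock: 2.97
position: [570.7, -20.5, 25.7]
ee_rot: [0.083, 0.997, -0.001, -0.004]
contact_force: [-0.8, -0.5, 0.5]
gripper_width: 49.7
```

Run:
```python
from h import *
plan(575,-17.2,28,170.7)
snap("wrist","w2")
```

```text
t 2.9667 pos [570.7 -20.5  25.7] head 170.48 tilt 0.5 F [-0.8 -0.5  0.5] w 49.7
turn -0.22 shift cm x,y,z: -0.37 0.4 -0.23
```

View pics/w2.png

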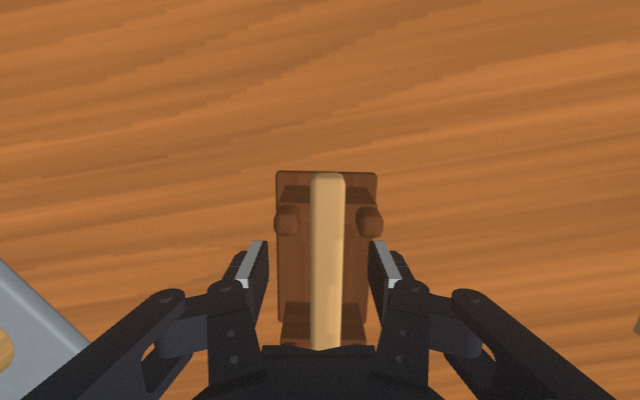

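>>> servo_tool(rows=[{"fingers": 5,"x": -0.3,"y": 0.3,"z": -0.1,"turn": 0},{"fingers": 5,"x": 0,"y": 0,"z": 0,"turn": 0}])

```text
clock: 3.18
position: [580.0, -16.3, 32.5]
ee_rot: [0.081, 0.997, 0.0, 0.002]
contact_force: [0.7, -0.6, 0.0]
gripper_width: 50.1
```

Run:
```python
from h import *
plan(575,-17.2,28,170.7)
```

```text
t 3.1833 pos [580.  -16.3  32.5] head 170.66 tilt 0.26 F [ 0.7 -0.6  0. ] w 50.1
turn -0.04 shift cm x,y,z: 0.48 -0.17 0.45
```

>>> servo_tool(rows=[{"fingers": 5,"x": 0,"y": 0,"z": 0,"turn": 0}])

```text
clock: 3.27
position: [579.5, -16.2, 32.3]
ee_rot: [0.082, 0.997, 0.001, 0.002]
contact_force: [-0.2, -0.4, 0.3]
gripper_width: 50.0
```

>>> servo_tool(rows=[{"fingers": 5,"x": 0,"y": 0,"z": 0,"turn": 0}])

```text
clock: 3.35
position: [578.8, -16.2, 31.8]
ee_rot: [0.082, 0.997, 0.0, 0.001]
contact_force: [-0.2, -0.4, 0.4]
gripper_width: 50.0
```

>>> servo_tool(rows=[{"fingers": 5,"x": 0,"y": 0,"z": 0,"turn": 0}])

```text
clock: 3.43
position: [578.4, -16.2, 31.3]
ee_rot: [0.082, 0.997, 0.0, 0.001]
contact_force: [-0.2, 0.7, -0.2]
gripper_width: 50.0
```

Run:
```python
from h import *
plan(575,-17.2,28,170.7)
from bench import arm
print(arm.read_state()['joint_vel'])
```

```text
t 3.4333 pos [578.4 -16.2  31.3] head 170.64 tilt 0.1 F [-0.2  0.7 -0.2] w 50.0
turn -0.06 shift cm x,y,z: 0.32 -0.15 0.33
[-0.00037896  0.00797604 -0.00507118  0.0001728   0.00180621 -0.00018666]
```

>>> servo_tool(rows=[{"fingers": 5,"x": 0.15,"y": -0.1,"z": 0.15,"turn": 0},{"fingers": 4,"x": 0,"y": 0,"z": 0,"turn": 0},{"fingers": 0,"x": 0,"y": 0,"z": 0,"turn": 0},{"fingers": 0,"x": 0,"y": 0,"z": 0,"turn": 0},{"fingers": 0,"x": 0,"y": 0,"z": 0,"turn": 0},{"fingers": 0,"x": 0,"y": 0,"z": 0,"turn": 0},{"fingers": 0,"x": 0,"y": 0,"z": 0,"turn": 0},{"fingers": 0,"x": 0,"y": 0,"z": 0,"turn": 0}])

```text
clock: 4.1
position: [576.5, -17.0, 28.9]
ee_rot: [0.082, 0.997, 0.0, 0.0]
contact_force: [-1.2, 0.9, 1.9]
gripper_width: 12.8
```

Run:
```python
from h import *
plan(575,-17.2,28,170.7)
```

```text
t 4.1 pos [576.5 -17.   28.9] head 170.65 tilt 0.02 F [-1.2  0.9  1.9] w 12.8
turn -0.05 shift cm x,y,z: 0.15 -0.04 0.09
```

>>> servo_tool(rows=[{"fingers": 0,"x": 0,"y": 0,"z": -0.8,"turn": 0},{"fingers": 0,"x": 0,"y": 0,"z": -2,"turn": 0},{"fingers": 0,"x": 0,"y": 0,"z": -2.5,"turn": 0},{"fingers": 0,"x": 0,"y": 0,"z": -2.5,"turn": 0},{"fingers": 0,"x": 0,"y": 0,"z": -2.2,"turn": 0},{"fingers": 0,"x": 0,"y": 0,"z": 0,"turn": -6},{"fingers": 0,"x": 0,"y": 0,"z": 0,"turn": -6},{"fingers": 0,"x": 0,"y": 0,"z": 0,"turn": -6},{"fingers": 0,"x": 0,"y": 0,"z": 0,"turn": -6},{"fingers": 0,"x": 0,"y": 0,"z": 0,"turn": -6}])

```text
clock: 4.93
position: [576.0, -17.1, 129.1]
ee_rot: [-0.182, 0.983, 0.0, -0.0]
contact_force: [0.1, -0.3, -0.4]
gripper_width: 12.8
```

Run:
```python
from h import *
plan(494.3,-276,110,200.5)
```

```text
t 4.9333 pos [576.  -17.1 129.1] head -159.07 tilt 0.02 F [ 0.1 -0.3 -0.4] w 12.8
turn 0.43 shift cm x,y,z: 16.72 -21.39 1.91
```

>>> servo_tool(rows=[{"fingers": 0,"x": 1.85,"y": -2.37,"z": 0,"turn": 0.4},{"fingers": 0,"x": 1.85,"y": -2.37,"z": 0,"turn": 0},{"fingers": 0,"x": 1.85,"y": -2.37,"z": 0,"turn": 0},{"fingers": 0,"x": 1.85,"y": -2.37,"z": 0,"turn": 0},{"fingers": 0,"x": 1.85,"y": -2.37,"z": 0,"turn": 0},{"fingers": 0,"x": 1.85,"y": -2.37,"z": 0,"turn": 0},{"fingers": 0,"x": 1.85,"y": -2.37,"z": 0,"turn": 0},{"fingers": 0,"x": 1.85,"y": -2.37,"z": 0.6,"turn": 0},{"fingers": 0,"x": 1.85,"y": -2.37,"z": 0.6,"turn": 0},{"fingers": 0,"x": 0,"y": 0,"z": 0.6,"turn": 0}])

```text
clock: 5.77
position: [492.3, -278.5, 110.8]
ee_rot: [-0.173, 0.985, -0.0, -0.0]
contact_force: [1.0, 0.5, -0.6]
gripper_width: 13.1
```

>>> servo_tool(rows=[{"fingers": 0,"x": 0,"y": 0,"z": 0,"turn": 0},{"fingers": 0,"x": 0,"y": 0,"z": 0,"turn": 0},{"fingers": 0,"x": 0,"y": 0,"z": 0,"turn": 0},{"fingers": 0,"x": 0,"y": 0,"z": 0,"turn": 0},{"fingers": 0,"x": 0,"y": 0,"z": 0,"turn": 0},{"fingers": 0,"x": 0,"y": 0,"z": 0,"turn": 0}])

```text
clock: 6.27
position: [494.6, -274.2, 111.2]
ee_rot: [-0.176, 0.984, -0.0, 0.0]
contact_force: [-0.1, -0.1, 0.3]
gripper_width: 12.7
```

Run:
```python
from h import *
plan(494.3,-276,104,200.5)
snap("wrist","w3");snap("top","t3");snap("scene","s3")
crop("top0",360,110,440,180,"pics/t3a.png",8)
crop("t3",350,110,450,185,"pics/t3c.png",8)
crop("s3",200,190,300,265,"pics/s3c.png",8)
```

```text
t 6.2667 pos [ 494.6 -274.2  111.2] head -159.68 tilt 0.04 F [-0.1 -0.1  0.3] w 12.7
turn -0.18 shift cm x,y,z: 0.09 -0.16 0.72
```

View pics/w3.png

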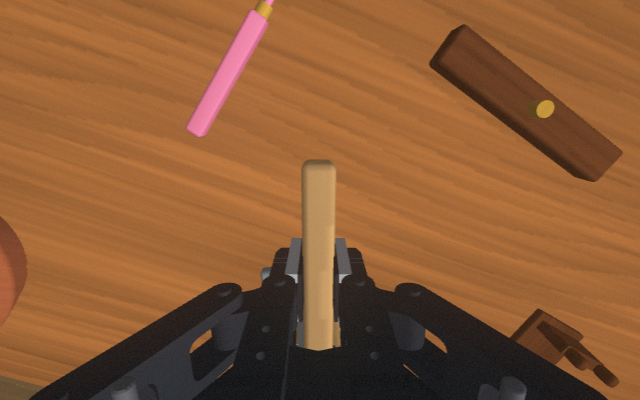

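View pics/t3c.png

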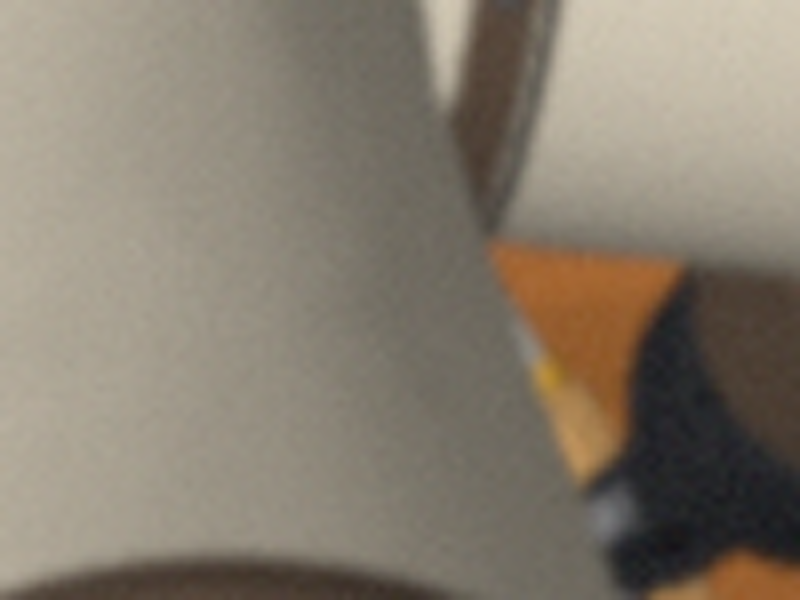

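View pics/s3c.png

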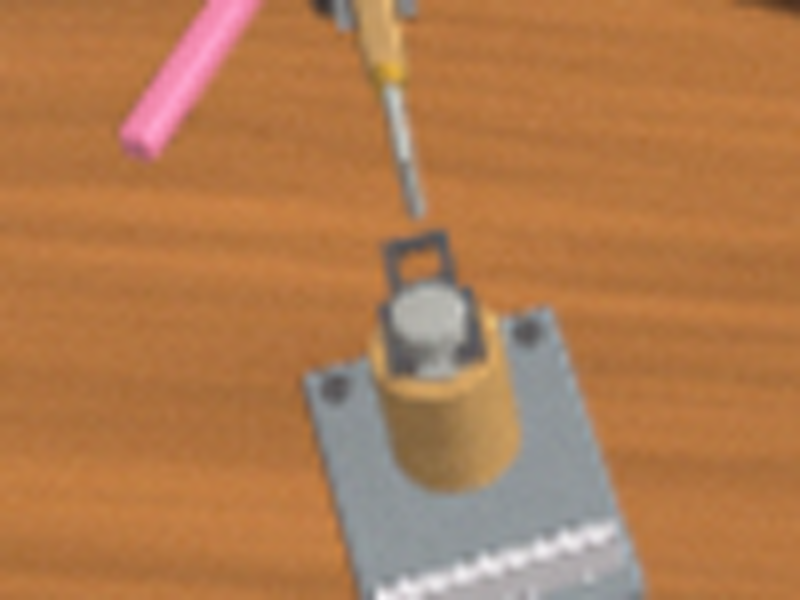

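Run:
```python
from h import *
S=lambda x,y,z:ray("s3",200+x/8-.45,190+y/8-.45,z).round(1)
print("tip",S(418,216,97.3),"eye",S(419,263,73), "spindle",S(428,312,86))
print("bend",S(404,158,129), "rodstart",S(391,82,132))
p=np.array(proj("s3",(572.8,-245.3,97.3)));print((p-[200,190]+.45)*8)
```

```text
tip [ 573.7 -243.3   97.3] eye [ 574.5 -246.4   73. ] spindle [ 603.8 -235.5   86. ]
bend [ 575.3 -242.9  129. ] rodstart [ 546.5 -252.7  132. ]
[412.64144652 213.48749132]
```

>>> servo_tool(rows=[{"fingers": 0,"x": 0,"y": -0.25,"z": 0.5,"turn": -0.2},{"fingers": 0,"x": 0,"y": 0,"z": 0.5,"turn": 0},{"fingers": 0,"x": 0,"y": 0,"z": 0.5,"turn": 0},{"fingers": 0,"x": 0,"y": 0,"z": 0.3,"turn": 0},{"fingers": 0,"x": 0,"y": 0,"z": 0,"turn": 0},{"fingers": 0,"x": 0,"y": 0,"z": 0,"turn": 0},{"fingers": 0,"x": 0,"y": 0,"z": 0,"turn": 0},{"fingers": 0,"x": 0,"y": 0,"z": 0,"turn": 0}])

```text
clock: 7.08
position: [495.2, -277.3, 93.0]
ee_rot: [-0.177, 0.984, -0.0, 0.0]
contact_force: [0.9, -0.0, -0.8]
gripper_width: 13.1
```

Run:
```python
from h import *
plan(494.3,-277,72,200.5)
snap("scene","s4")
crop("s4",200,190,300,265,"pics/s4c.png",8)
```

```text
t 7.0833 pos [ 495.2 -277.3   93. ] head -159.56 tilt 0.03 F [ 0.9 -0.  -0.8] w 13.1
turn -0.06 shift cm x,y,z: 0.07 0.06 2.1
```

View pics/s4c.png

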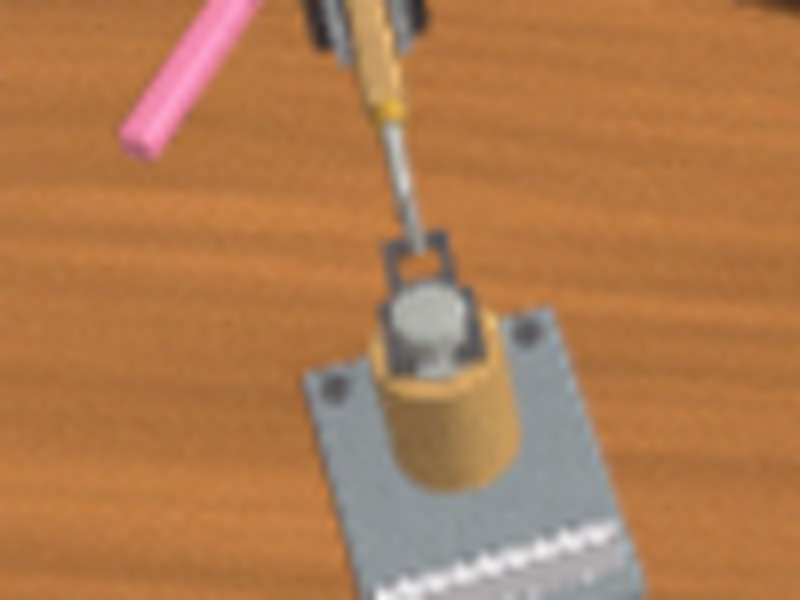

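>>> servo_tool(rows=[{"fingers": 0,"x": 0,"y": 0.05,"z": 0.4,"turn": 0},{"fingers": 0,"x": 0,"y": 0,"z": 0.4,"turn": 0},{"fingers": 0,"x": 0,"y": 0,"z": 0.4,"turn": 0},{"fingers": 0,"x": 0,"y": 0,"z": 0.4,"turn": 0},{"fingers": 0,"x": 0,"y": 0,"z": 0.4,"turn": 0},{"fingers": 0,"x": 0,"y": 0,"z": 0.1,"turn": 0},{"fingers": 0,"x": 0,"y": 0,"z": 0,"turn": 0},{"fingers": 0,"x": 0,"y": 0,"z": 0,"turn": 0}])

```text
clock: 7.8
position: [494.9, -276.8, 71.7]
ee_rot: [-0.177, 0.984, -0.0, -0.0]
contact_force: [0.6, -0.1, -0.5]
gripper_width: 12.9
```

Run:
```python
from h import *
plan(494.3,-277,72,200.5)
snap("scene","s5")
crop("s5",200,190,300,265,"pics/s5c.png",8)
```

```text
t 7.8 pos [ 494.9 -276.8   71.7] head -159.56 tilt 0.01 F [ 0.6 -0.1 -0.5] w 12.9
turn -0.06 shift cm x,y,z: 0.06 -0.0 -0.03
```

View pics/s5c.png

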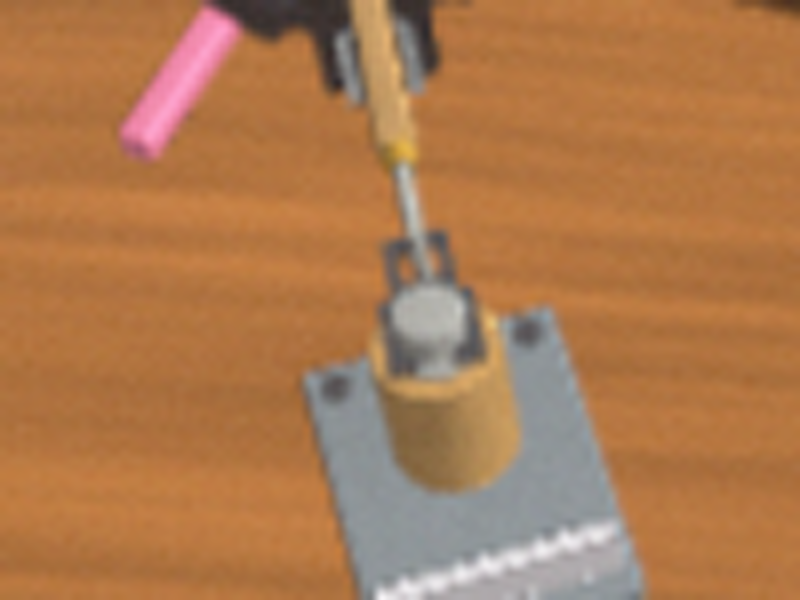

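>>> servo_tool(rows=[{"fingers": 0,"x": 0.15,"y": 0,"z": 0,"turn": 0},{"fingers": 0,"x": 0.15,"y": 0,"z": 0,"turn": 0},{"fingers": 0,"x": 0.15,"y": 0,"z": 0,"turn": 0},{"fingers": 0,"x": 0.15,"y": 0,"z": 0,"turn": 0},{"fingers": 0,"x": 0.1,"y": 0,"z": 0,"turn": 0},{"fingers": 0,"x": 0.1,"y": 0,"z": 0,"turn": 0}])

```text
clock: 8.35
position: [488.9, -279.7, 72.3]
ee_rot: [-0.178, 0.984, -0.001, 0.002]
contact_force: [5.4, 2.3, -1.7]
gripper_width: 12.9
```

>>> servo_tool(rows=[{"fingers": 0,"x": 0.1,"y": 0,"z": 0,"turn": 0},{"fingers": 0,"x": 0.1,"y": 0,"z": 0,"turn": 0},{"fingers": 0,"x": 0.1,"y": 0,"z": 0,"turn": 0},{"fingers": 0,"x": 0.1,"y": 0,"z": 0,"turn": 0}])

```text
clock: 8.68
position: [486.8, -281.1, 72.8]
ee_rot: [-0.178, 0.984, -0.001, 0.003]
contact_force: [7.2, 2.6, -1.5]
gripper_width: 12.9
```

Run:
```python
from h import *
plan(494.3,-277,72,200.5)
snap("scene","s6")
crop("s6",200,190,300,265,"pics/s6c.png",8)
```

```text
t 8.6833 pos [ 486.8 -281.1   72.8] head -159.51 tilt 0.42 F [ 7.2  2.6 -1.5] w 12.9
turn -0.01 shift cm x,y,z: -0.84 0.12 0.08
```

View pics/s6c.png

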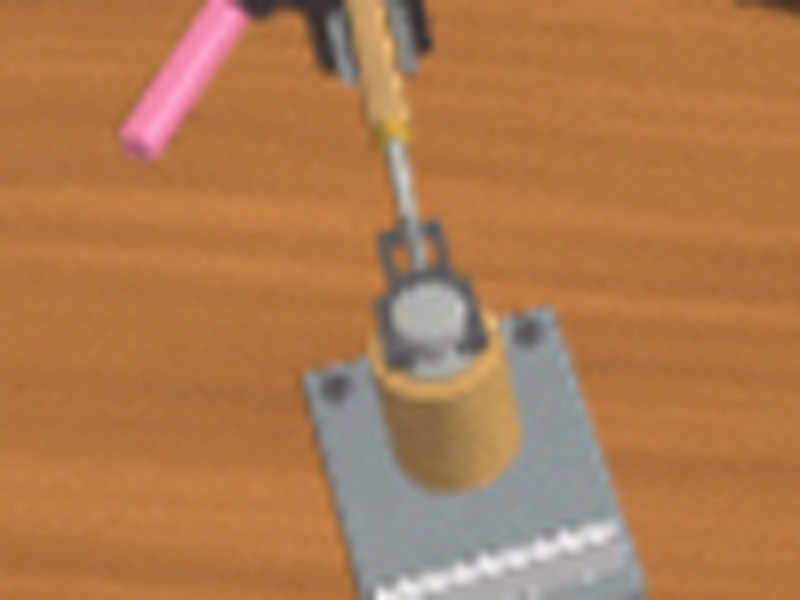

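The hook bears with about 7.7 N and the clip is sliding out, with its outer bar now near (410,232). I'll keep pulling.

>>> servo_tool(rows=[{"fingers": 0,"x": 0.2,"y": 0,"z": 0,"turn": 0},{"fingers": 0,"x": 0.2,"y": 0,"z": 0,"turn": 0},{"fingers": 0,"x": 0.2,"y": 0,"z": 0,"turn": 0},{"fingers": 0,"x": 0.3,"y": 0,"z": 0,"turn": 0},{"fingers": 0,"x": 0.3,"y": 0,"z": 0,"turn": 0},{"fingers": 0,"x": 0.3,"y": 0,"z": 0,"turn": 0},{"fingers": 0,"x": 0.3,"y": 0,"z": 0,"turn": 0}])

```text
clock: 9.32
position: [465.4, -287.3, 71.5]
ee_rot: [-0.177, 0.984, 0.0, -0.001]
contact_force: [-0.4, 0.3, -0.8]
gripper_width: 12.5
```

Run:
```python
from h import *
plan(494.3,-277,72,200.5)
snap("scene","s7")
crop("s7",200,190,300,265,"pics/s7c.png",8)
```

```text
t 9.3167 pos [ 465.4 -287.3   71.5] head -159.58 tilt 0.11 F [-0.4  0.3 -0.8] w 12.5
turn -0.08 shift cm x,y,z: -3.07 -0.04 -0.05
```

View pics/s7c.png

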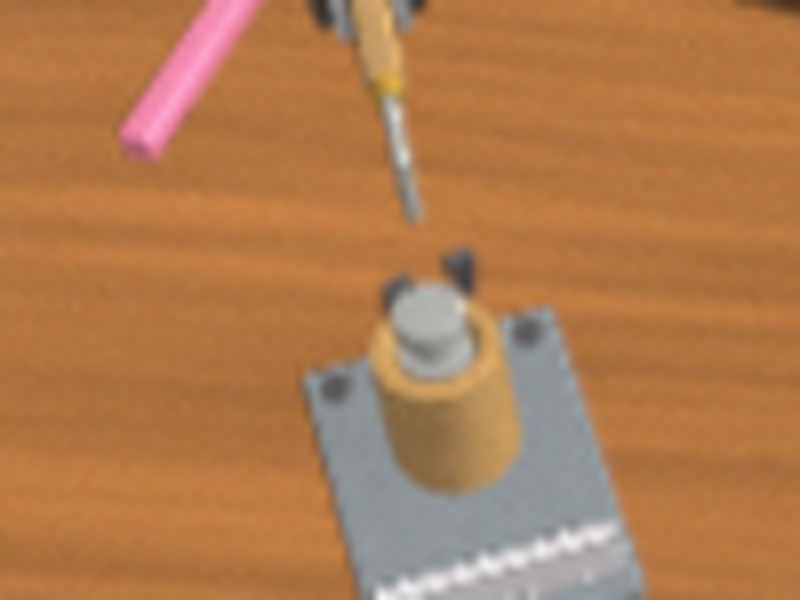

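The clip has tipped off the core and leans on the core's near side, with its jaws at (398,292) and (460,265). The hook is free, so I'll return the pick.

>>> servo_tool(rows=[{"fingers": 0,"x": 0,"y": 0,"z": -0.8,"turn": 0},{"fingers": 0,"x": 0,"y": 0,"z": -1.6,"turn": 0},{"fingers": 0,"x": 0,"y": 0,"z": -2.2,"turn": 0},{"fingers": 0,"x": 0,"y": 0,"z": -2.2,"turn": 0},{"fingers": 0,"x": 0,"y": 0,"z": 0,"turn": 6},{"fingers": 0,"x": 0,"y": 0,"z": 0,"turn": 6},{"fingers": 0,"x": 0,"y": 0,"z": 0,"turn": 6},{"fingers": 0,"x": 0,"y": 0,"z": 0,"turn": 6},{"fingers": 0,"x": 0,"y": 0,"z": 0,"turn": 5.8}])

```text
clock: 10.12
position: [466.7, -287.3, 140.6]
ee_rot: [0.084, 0.996, -0.0, 0.0]
contact_force: [1.0, -0.3, -0.2]
gripper_width: 12.7
```

Run:
```python
from h import *
plan(576.5,-17,139,170.65)
snap("scene","s8")
crop("s8",190,180,300,262,"pics/s8c.png",7)
```

```text
t 10.1167 pos [ 466.7 -287.3  140.6] head 170.35 tilt 0.03 F [ 1.  -0.3 -0.2] w 12.7
turn -0.3 shift cm x,y,z: -6.44 28.45 0.16
```

View pics/s8c.png

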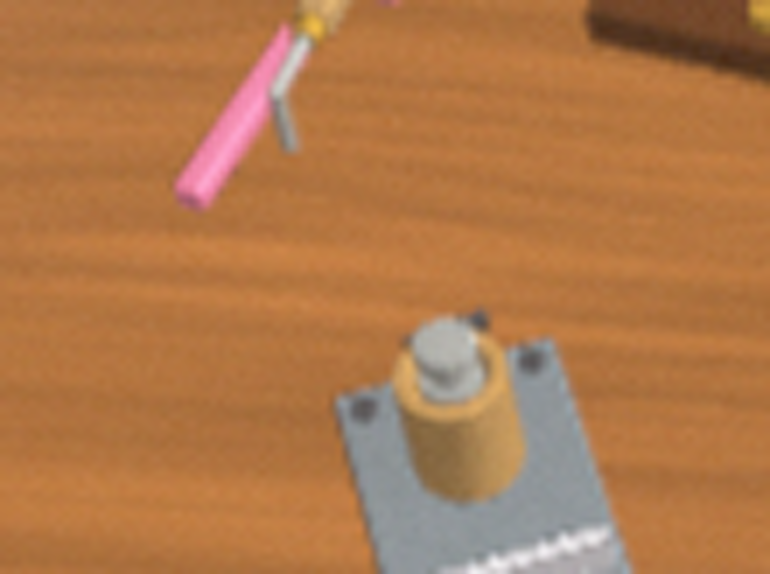

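>>> servo_tool(rows=[{"fingers": 0,"x": -0.6,"y": 2.7,"z": 0,"turn": -0.3},{"fingers": 0,"x": -0.7,"y": 3,"z": 0,"turn": 0},{"fingers": 0,"x": -0.7,"y": 3,"z": 0,"turn": 0},{"fingers": 0,"x": -0.7,"y": 3,"z": 0,"turn": 0},{"fingers": 0,"x": -0.7,"y": 3,"z": 0,"turn": 0},{"fingers": 0,"x": -0.7,"y": 3,"z": 0,"turn": 0},{"fingers": 0,"x": -0.7,"y": 3,"z": 0,"turn": 0},{"fingers": 0,"x": -0.7,"y": 3,"z": 0,"turn": 0},{"fingers": 0,"x": -0.6,"y": 2.7,"z": 0,"turn": 0},{"fingers": 0,"x": -0.45,"y": 2.05,"z": 0,"turn": 0}])

```text
clock: 11.0
position: [577.2, -14.5, 140.4]
ee_rot: [0.077, 0.997, 0.0, 0.0]
contact_force: [-0.1, -0.5, -0.4]
gripper_width: 12.8
```

>>> servo_tool(rows=[{"fingers": 0,"x": 0,"y": 0,"z": 1,"turn": 0},{"fingers": 0,"x": 0,"y": 0,"z": 2,"turn": 0},{"fingers": 0,"x": 0,"y": 0,"z": 2,"turn": 0},{"fingers": 0,"x": 0,"y": 0,"z": 1,"turn": 0},{"fingers": 0,"x": 0,"y": 0,"z": 0,"turn": 0},{"fingers": 0,"x": 0,"y": 0,"z": 0,"turn": 0},{"fingers": 0,"x": 0,"y": 0,"z": 0,"turn": 0},{"fingers": 0,"x": 0,"y": 0,"z": 0,"turn": 0}])

```text
clock: 11.67
position: [577.2, -16.7, 81.2]
ee_rot: [0.079, 0.997, 0.0, 0.001]
contact_force: [-0.7, -0.1, 0.2]
gripper_width: 13.0
```

Run:
```python
from h import *
plan(576.5,-17,28.9,170.65)
snap("scene","s9");snap("wrist","w9")
crop("s9",290,190,390,290,"pics/s9c.png",6)
```

```text
t 11.6667 pos [577.2 -16.7  81.2] head 170.95 tilt 0.15 F [-0.7 -0.1  0.2] w 13.0
turn 0.3 shift cm x,y,z: 0.07 -0.04 5.23
```

View pics/s9c.png

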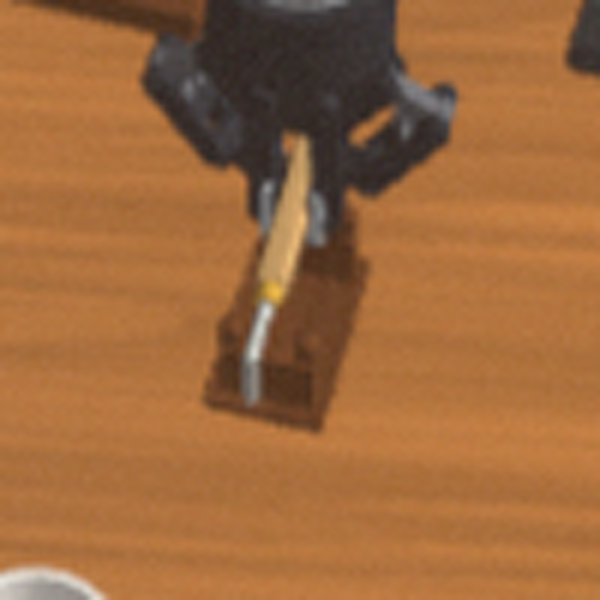

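View pics/w9.png

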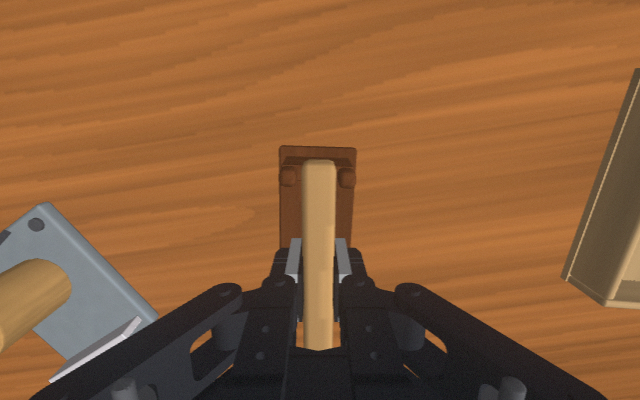

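>>> servo_tool(rows=[{"fingers": 0,"x": 0,"y": 0,"z": 1,"turn": 0.3},{"fingers": 0,"x": 0,"y": 0,"z": 1,"turn": 0},{"fingers": 0,"x": 0,"y": 0,"z": 1,"turn": 0},{"fingers": 0,"x": 0,"y": 0,"z": 0.8,"turn": 0},{"fingers": 0,"x": 0,"y": 0,"z": 0.5,"turn": 0},{"fingers": 0,"x": 0,"y": 0,"z": 0.4,"turn": 0},{"fingers": 0,"x": 0,"y": 0,"z": 0.3,"turn": 0},{"fingers": 0,"x": 0,"y": 0,"z": 0.1,"turn": 0},{"fingers": 0,"x": 0,"y": 0,"z": 0,"turn": 0},{"fingers": 0,"x": 0,"y": 0,"z": 0,"turn": 0}])

```text
clock: 12.6
position: [576.6, -16.5, 29.0]
ee_rot: [0.082, 0.997, 0.0, 0.0]
contact_force: [0.3, -0.1, -0.8]
gripper_width: 12.7
```

Run:
```python
from h import *
plan(576.5,-17,28.9,170.65)
```

```text
t 12.6 pos [576.6 -16.5  29. ] head 170.64 tilt 0.06 F [ 0.3 -0.1 -0.8] w 12.7
turn -0.01 shift cm x,y,z: 0.01 -0.05 0.01
```

>>> servo_tool(rows=[{"fingers": 1.6,"x": 0,"y": 0,"z": 0,"turn": 0},{"fingers": 2.5,"x": 0,"y": 0,"z": 0,"turn": 0},{"fingers": 5,"x": 0,"y": 0,"z": 0,"turn": 0},{"fingers": 5,"x": 0,"y": 0,"z": 0,"turn": 0},{"fingers": 5,"x": 0,"y": 0,"z": -0.5,"turn": 0},{"fingers": 5,"x": 0,"y": 0,"z": -1.5,"turn": 0},{"fingers": 5,"x": 0,"y": 0,"z": -3,"turn": 0},{"fingers": 5,"x": 0,"y": 0,"z": -3,"turn": 0},{"fingers": 5,"x": 0,"y": 0,"z": -3,"turn": 0},{"fingers": 5,"x": 0,"y": 0,"z": -2.5,"turn": 0}])

```text
clock: 13.43
position: [576.8, -16.7, 166.6]
ee_rot: [0.081, 0.997, 0.0, 0.001]
contact_force: [0.8, 0.1, 0.3]
gripper_width: 50.0
```

Run:
```python
from h import *
plan(602,-236,140,200)
snap("wrist","w10");snap("scene","s10")
crop("w10",0,140,200,300,"pics/w10c.png",4)
crop("s10",220,190,370,300,"pics/s10c.png",5)
for u,v,z in [(316,133,54),(314.3,246,54)]: pass
```

```text
t 13.4333 pos [576.8 -16.7 166.6] head 170.66 tilt 0.14 F [0.8 0.1 0.3] w 50.0
turn -29.34 shift cm x,y,z: 5.13 -21.47 2.66
```

View pics/w10.png

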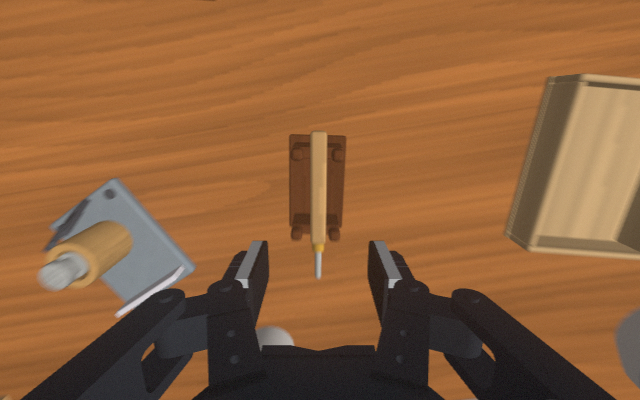

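View pics/w10c.png

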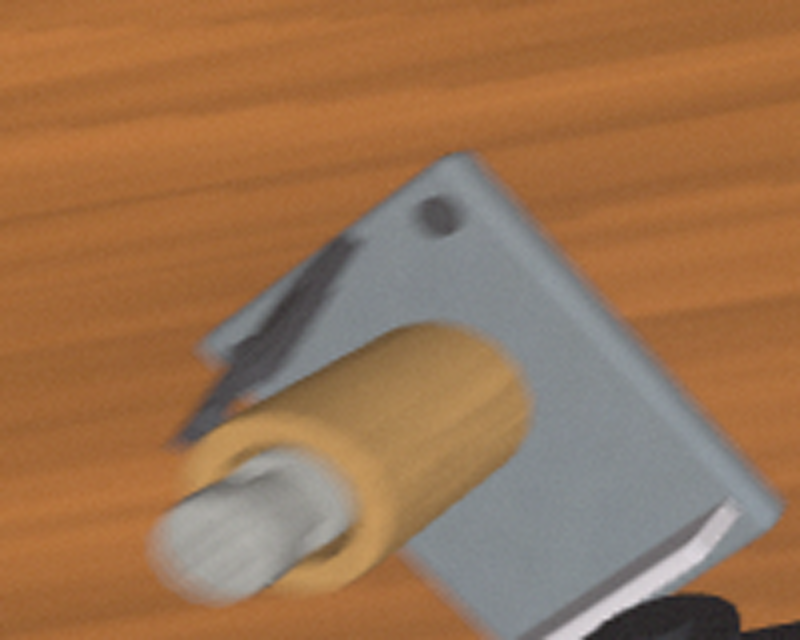

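View pics/s10c.png

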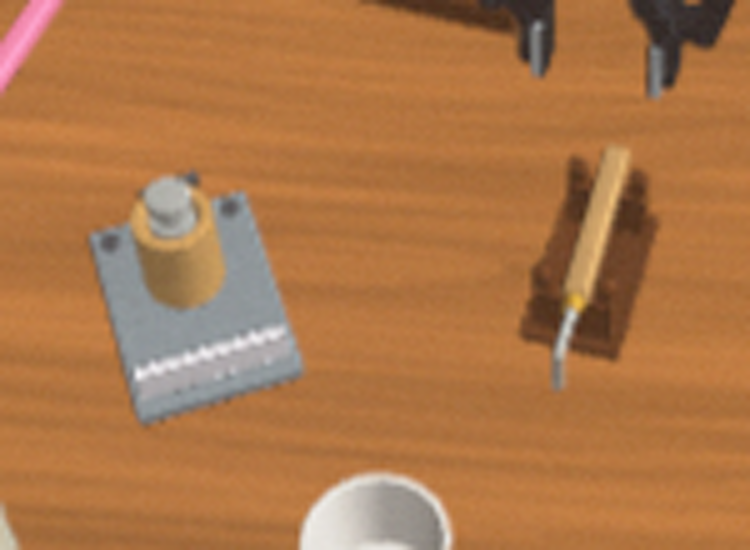

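>>> servo_tool(rows=[{"fingers": 7.5,"x": 0,"y": 0,"z": 0,"turn": -6.8},{"fingers": 7.5,"x": 0,"y": 0,"z": 0,"turn": -6.8},{"fingers": 7.5,"x": 0,"y": 0,"z": 0,"turn": -6.8},{"fingers": 7.5,"x": 0,"y": 0,"z": 0,"turn": -6.8},{"fingers": 7.5,"x": 0,"y": 0,"z": 0,"turn": -6.6}])

```text
clock: 13.95
position: [575.9, -16.7, 163.4]
ee_rot: [-0.214, 0.977, 0.0, -0.0]
contact_force: [0.1, -0.0, -0.0]
gripper_width: 74.9
```

Run:
```python
from h import *
plan(602,-236,160,204.5)
W=lambda x,y,z:ray("w10",x/4-.4,140+y/4-.4,z).round(1)
print(W(180,440,60),W(180,440,45),W(235,350,35),W(355,240,15),W(355,240,30))
```

```text
t 13.95 pos [575.9 -16.7 163.4] head -155.23 tilt 0.06 F [ 0.1 -0.  -0. ] w 74.9
turn 0.27 shift cm x,y,z: 6.72 -21.04 0.34
[ 587.2 -265.5   60. ] [ 592.3 -281.2   45. ] [ 575.4 -268.7   35. ] [ 557.5 -246.3   15. ] [ 554.7 -234.    30. ]
```

>>> servo_tool(rows=[{"fingers": 7.5,"x": 0.8,"y": -2.5,"z": 0,"turn": 0.3},{"fingers": 7.5,"x": 1,"y": -3.1,"z": 0,"turn": 0},{"fingers": 7.5,"x": 1,"y": -3.1,"z": 0,"turn": 0},{"fingers": 7.5,"x": 1,"y": -3.1,"z": 0,"turn": 0},{"fingers": 7.5,"x": 1,"y": -3.1,"z": 0,"turn": 0},{"fingers": 7.5,"x": 1,"y": -3.1,"z": 0,"turn": 0},{"fingers": 7.5,"x": 0.9,"y": -3,"z": 0,"turn": 0},{"fingers": 7.5,"x": 0,"y": 0,"z": 0,"turn": 0},{"fingers": 7.5,"x": 0,"y": 0,"z": 0,"turn": 0},{"fingers": 7.5,"x": 0,"y": 0,"z": 0,"turn": 0}])

```text
clock: 14.78
position: [600.7, -235.5, 163.2]
ee_rot: [-0.209, 0.978, 0.0, -0.001]
contact_force: [-0.0, 0.1, 0.4]
gripper_width: 74.9
```

Run:
```python
from h import *
plan(602,-236,37,204.5)
snap("wrist","w11")
crop("w11",210,130,430,290,"pics/w11c.png",3.6)
```

```text
t 14.7833 pos [ 600.7 -235.5  163.2] head -155.89 tilt 0.08 F [-0.   0.1  0.4] w 74.9
turn -0.39 shift cm x,y,z: -0.1 -0.1 12.62
```

View pics/w11c.png

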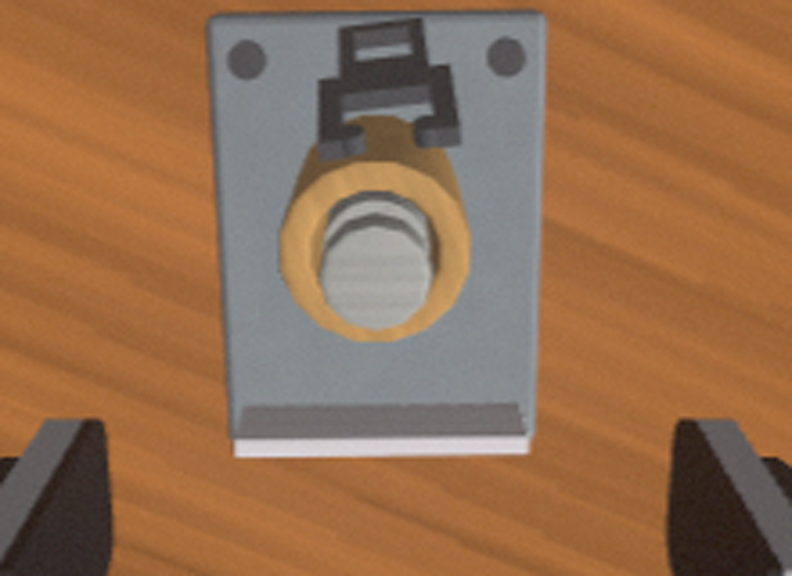

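Run:
```python
from h import *
W=lambda x,y,z:ray("w11",210+x/3.6-.4,130+y/3.6-.4,z).round(1)
print(W(375,251,68),W(376,276,86),W(375,60,12))
```

```text
[ 601.9 -238.4   68. ] [ 601.5 -238.1   86. ] [ 569.9 -253.2   12. ]
```

>>> servo_tool(rows=[{"fingers": 7.5,"x": -0.1,"y": -0.18,"z": 1.5,"turn": -0.4},{"fingers": 7.5,"x": 0,"y": 0,"z": 2,"turn": 0},{"fingers": 7.5,"x": 0,"y": 0,"z": 2,"turn": 0},{"fingers": 7.5,"x": 0,"y": 0,"z": 2,"turn": 0},{"fingers": 7.5,"x": 0,"y": 0,"z": 2,"turn": 0},{"fingers": 7.5,"x": 0,"y": 0,"z": 1.7,"turn": 0},{"fingers": 7.5,"x": 0,"y": 0,"z": 1.4,"turn": 0},{"fingers": 7.5,"x": 0,"y": 0,"z": 0,"turn": 0},{"fingers": 7.5,"x": 0,"y": 0,"z": 0,"turn": 0},{"fingers": 7.5,"x": 0,"y": 0,"z": 0,"turn": 0}])

```text
clock: 15.67
position: [603.8, -236.3, 39.0]
ee_rot: [-0.213, 0.977, -0.0, 0.001]
contact_force: [0.3, 0.4, -0.4]
gripper_width: 75.1
```

Run:
```python
from h import *
plan(602,-237,37,204.5)
snap("wrist","w12")
```

```text
t 15.6667 pos [ 603.8 -236.3   39. ] head -155.37 tilt 0.11 F [ 0.3  0.4 -0.4] w 75.1
turn 0.13 shift cm x,y,z: 0.19 0.01 0.2
```

View pics/w12.png

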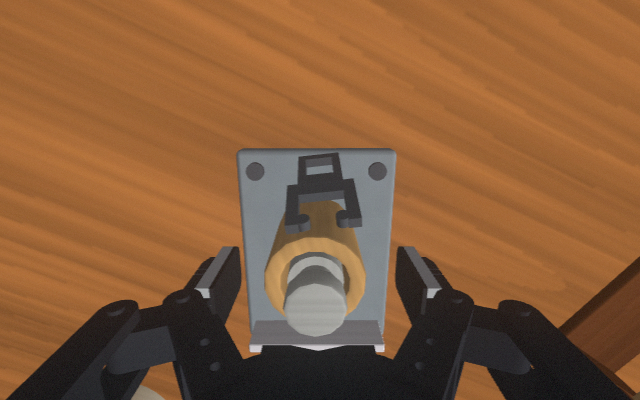

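Core centred between the pads, clip clear of the fingers. I'll close on it.

>>> servo_tool(rows=[{"fingers": 5.5,"x": 0.1,"y": 0,"z": 0.1,"turn": 0},{"fingers": 4.6,"x": 0,"y": 0,"z": 0,"turn": 0},{"fingers": 3.5,"x": 0,"y": 0,"z": 0,"turn": 0},{"fingers": 3,"x": 0,"y": 0,"z": 0,"turn": 0},{"fingers": 3,"x": 0,"y": 0,"z": 0,"turn": 0},{"fingers": 3,"x": 0,"y": 0,"z": 0,"turn": 0},{"fingers": 3,"x": 0,"y": 0,"z": 0,"turn": 0},{"fingers": 3,"x": 0,"y": 0,"z": 0,"turn": 0}])

```text
clock: 16.38
position: [602.6, -237.5, 37.8]
ee_rot: [-0.213, 0.977, -0.0, 0.001]
contact_force: [-1.4, 1.2, 6.2]
gripper_width: 41.5
```

Run:
```python
from h import *
plan(602,-237,37,204.5)
snap("wrist","w13")
```

```text
t 16.3833 pos [ 602.6 -237.5   37.8] head -155.45 tilt 0.1 F [-1.4  1.2  6.2] w 41.5
turn 0.05 shift cm x,y,z: 0.04 0.07 0.08
```

View pics/w13.png

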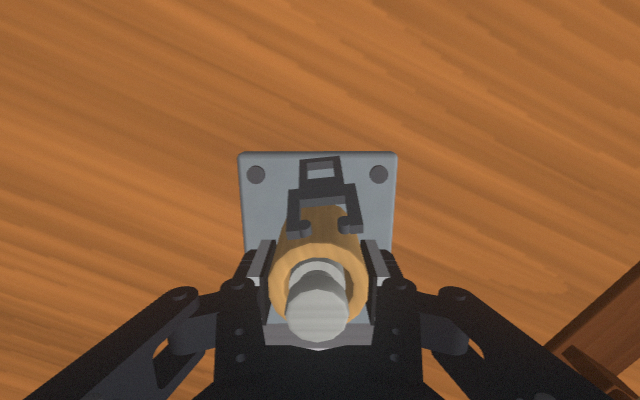

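>>> servo_tool(rows=[{"fingers": 3,"x": 0,"y": 0,"z": -0.5,"turn": 0},{"fingers": 3,"x": 0,"y": 0,"z": -0.8,"turn": 0},{"fingers": 3,"x": 0,"y": 0,"z": -1,"turn": 0},{"fingers": 3,"x": 0,"y": 0,"z": -1.2,"turn": 0},{"fingers": 3,"x": 0,"y": 0,"z": -1.2,"turn": 0},{"fingers": 3,"x": 0,"y": 0,"z": -1.3,"turn": 0},{"fingers": 3,"x": 0,"y": 0,"z": -1.3,"turn": 0},{"fingers": 3,"x": 0,"y": 0,"z": -1.5,"turn": 0},{"fingers": 3,"x": 0,"y": 0,"z": -1.2,"turn": 0},{"fingers": 3,"x": 0,"y": 0,"z": -1,"turn": 0}])

```text
clock: 17.27
position: [602.4, -237.4, 149.1]
ee_rot: [-0.213, 0.977, -0.0, 0.001]
contact_force: [-0.5, -0.6, -1.2]
gripper_width: 42.1
```

Run:
```python
from h import *
plan(606,246,140,166)
snap("wrist","w14");snap("scene","s14")
crop("s14",190,150,350,270,"pics/s14c.png",5)
```

```text
t 17.2667 pos [ 602.4 -237.4  149.1] head -155.45 tilt 0.14 F [-0.5 -0.6 -1.2] w 42.1
turn 38.55 shift cm x,y,z: 11.34 47.0 0.91
```

View pics/w14.png

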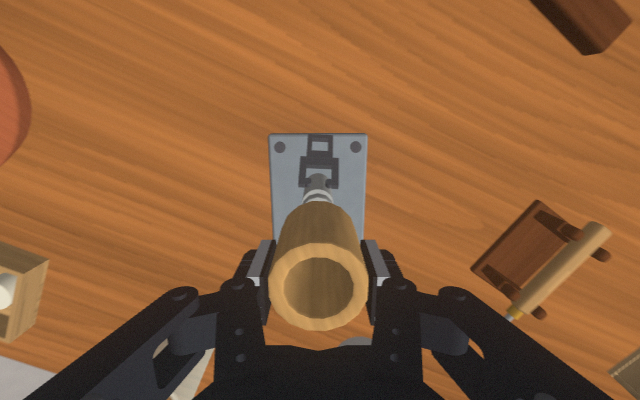

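View pics/s14c.png

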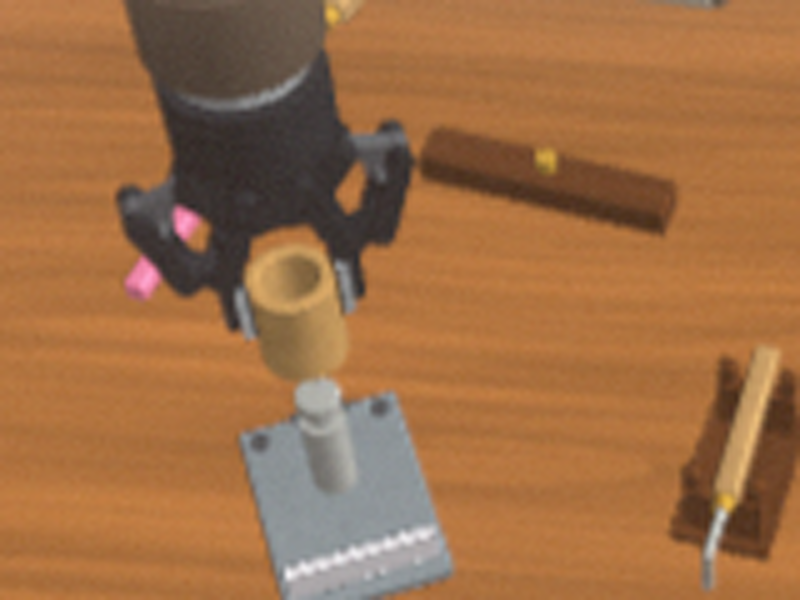

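>>> servo_tool(rows=[{"fingers": 3,"x": 0,"y": 0,"z": 0,"turn": 6.4},{"fingers": 3,"x": 0,"y": 0,"z": 0,"turn": 6.4},{"fingers": 3,"x": 0,"y": 0,"z": 0,"turn": 6.4},{"fingers": 3,"x": 0,"y": 0,"z": 0,"turn": 6.4},{"fingers": 3,"x": 0,"y": 0,"z": 0,"turn": 6.4},{"fingers": 3,"x": 0,"y": 0,"z": 0,"turn": 6.4},{"fingers": 3,"x": 0.4,"y": 1.6,"z": 0,"turn": 0},{"fingers": 3,"x": 0.7,"y": 3,"z": 0,"turn": 0},{"fingers": 3,"x": 0.7,"y": 3,"z": 0,"turn": 0},{"fingers": 3,"x": 0.7,"y": 3,"z": 0,"turn": 0}])

```text
clock: 18.2
position: [602.3, -127.5, 145.8]
ee_rot: [0.121, 0.993, 0.0, -0.001]
contact_force: [-0.4, -0.1, -0.6]
gripper_width: 42.1
```

>>> servo_tool(rows=[{"fingers": 3,"x": 0.7,"y": 3,"z": 0,"turn": 0},{"fingers": 3,"x": 0.7,"y": 3,"z": 0,"turn": 0},{"fingers": 3,"x": 0.8,"y": 3.2,"z": 0,"turn": 0},{"fingers": 3,"x": 0.8,"y": 3.2,"z": 0,"turn": 0},{"fingers": 3,"x": 0.8,"y": 3.2,"z": 0,"turn": 0},{"fingers": 3,"x": 0.8,"y": 3.2,"z": 0,"turn": 0},{"fingers": 3,"x": 0.8,"y": 3.2,"z": 0,"turn": 0},{"fingers": 3,"x": 0.8,"y": 3.2,"z": 0,"turn": 0},{"fingers": 3,"x": 0.7,"y": 3,"z": 0,"turn": 0},{"fingers": 3,"x": 0.7,"y": 3,"z": 0,"turn": 0}])

```text
clock: 19.03
position: [603.2, 194.2, 146.0]
ee_rot: [0.121, 0.993, -0.0, -0.001]
contact_force: [0.0, 0.2, -0.7]
gripper_width: 41.8
```

Run:
```python
from h import *
plan(606,246,60,166)
```

```text
t 19.0333 pos [603.2 194.2 146. ] head 166.15 tilt 0.1 F [ 0.   0.2 -0.7] w 41.8
turn 0.15 shift cm x,y,z: 0.98 5.09 8.6
```

>>> servo_tool(rows=[{"fingers": 3,"x": 0.4,"y": 2,"z": 0,"turn": 0},{"fingers": 3,"x": 0.4,"y": 2,"z": 0,"turn": 0},{"fingers": 3,"x": 0.2,"y": 1,"z": 0.8,"turn": 0},{"fingers": 3,"x": 0,"y": 0,"z": 1.5,"turn": 0},{"fingers": 3,"x": 0,"y": 0,"z": 2,"turn": 0},{"fingers": 3,"x": 0,"y": 0,"z": 2,"turn": 0},{"fingers": 3,"x": 0,"y": 0,"z": 1.5,"turn": 0},{"fingers": 3,"x": 0,"y": 0,"z": 0.8,"turn": 0},{"fingers": 3,"x": 0,"y": 0,"z": 0,"turn": 0},{"fingers": 3,"x": 0,"y": 0,"z": 0,"turn": 0}])

```text
clock: 19.87
position: [606.3, 243.2, 60.3]
ee_rot: [0.121, 0.993, -0.0, -0.0]
contact_force: [0.1, -1.0, -0.1]
gripper_width: 41.9
```

Run:
```python
from h import *
plan(606,246,32,166)
snap("wrist","w15")
```

```text
t 19.8667 pos [606.3 243.2  60.3] head 166.13 tilt 0.07 F [ 0.1 -1.  -0.1] w 41.9
turn 0.13 shift cm x,y,z: 0.09 0.27 2.83
```

View pics/w15.png

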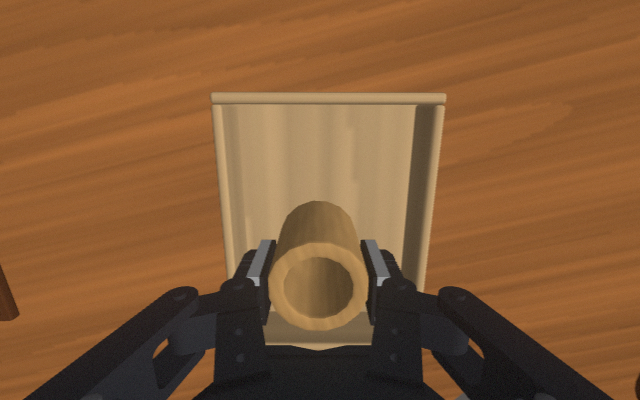

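>>> servo_tool(rows=[{"fingers": 3,"x": 0,"y": 0.4,"z": 0.6,"turn": 0},{"fingers": 3,"x": 0,"y": 0,"z": 0.6,"turn": 0},{"fingers": 3,"x": 0,"y": 0,"z": 0.5,"turn": 0},{"fingers": 3,"x": 0,"y": 0,"z": 0.4,"turn": 0},{"fingers": 3,"x": 0,"y": 0,"z": 0.3,"turn": 0},{"fingers": 3,"x": 0,"y": 0,"z": 0.2,"turn": 0},{"fingers": 3,"x": 0,"y": 0,"z": 0.15,"turn": 0},{"fingers": 3,"x": 0,"y": 0,"z": 0,"turn": 0},{"fingers": 3,"x": 0,"y": 0,"z": 0,"turn": 0},{"fingers": 3,"x": 0,"y": 0,"z": 0,"turn": 0}])

```text
clock: 20.75
position: [607.4, 247.6, 33.6]
ee_rot: [0.121, 0.993, 0.0, 0.0]
contact_force: [0.2, -0.6, -0.7]
gripper_width: 41.7
```

Run:
```python
from h import *
plan(606,246,32,166)
```

```text
t 20.75 pos [607.4 247.6  33.6] head 166.14 tilt 0.03 F [ 0.2 -0.6 -0.7] w 41.7
turn 0.14 shift cm x,y,z: 0.1 -0.19 0.16
```

>>> servo_tool(rows=[{"fingers": 3,"x": 0,"y": 0,"z": 0.15,"turn": 0},{"fingers": 3,"x": 0,"y": 0,"z": 0,"turn": 0},{"fingers": 4.4,"x": 0,"y": 0,"z": 0,"turn": 0},{"fingers": 4.8,"x": 0,"y": 0,"z": 0,"turn": 0},{"fingers": 5.8,"x": 0,"y": 0,"z": 0,"turn": 0},{"fingers": 5.8,"x": 0,"y": 0,"z": 0,"turn": 0},{"fingers": 5.8,"x": 0,"y": 0,"z": 0,"turn": 0},{"fingers": 5.8,"x": 0,"y": 0,"z": -0.6,"turn": 0},{"fingers": 5.8,"x": 0,"y": 0,"z": -1.5,"turn": 0},{"fingers": 5.8,"x": 0,"y": 0,"z": -2.5,"turn": 0}])

```text
clock: 21.58
position: [605.6, 246.5, 75.8]
ee_rot: [0.121, 0.993, -0.002, -0.002]
contact_force: [-0.1, 0.4, -0.8]
gripper_width: 58.1
```

>>> servo_tool(rows=[{"fingers": 5.8,"x": 0,"y": 0,"z": -3,"turn": 0},{"fingers": 5.8,"x": 0,"y": 0,"z": -3,"turn": 0},{"fingers": 5.8,"x": 0,"y": 0,"z": -3,"turn": 0},{"fingers": 5.8,"x": 0,"y": 0,"z": -3,"turn": 0},{"fingers": 5.8,"x": 0,"y": 0,"z": 0,"turn": 0},{"fingers": 5.8,"x": 0,"y": 0,"z": 0,"turn": 0},{"fingers": 5.8,"x": 0,"y": 0,"z": 0,"turn": 0}])

```text
clock: 22.17
position: [606.8, 247.4, 197.9]
ee_rot: [0.121, 0.993, 0.0, -0.0]
contact_force: [-0.3, -0.2, 0.0]
gripper_width: 58.1
```

Run:
```python
from h import *
plan(606,246,32,166)
snap("wrist","w16");snap("scene","s16")
crop("s16",200,180,480,320,"pics/s16c.png",2.8)
crop("s16",220,190,370,300,"pics/s16d.png",5)
```

```text
t 22.1667 pos [606.8 247.4 197.9] head 166.12 tilt 0.03 F [-0.3 -0.2  0. ] w 58.1
turn 0.12 shift cm x,y,z: 0.04 -0.16 16.59
```

View pics/w16.png

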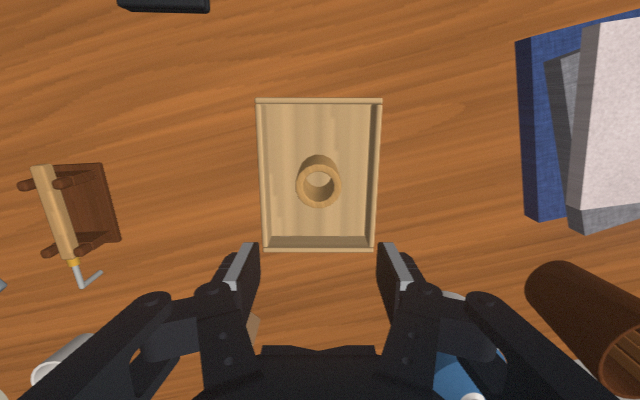

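View pics/s16c.png

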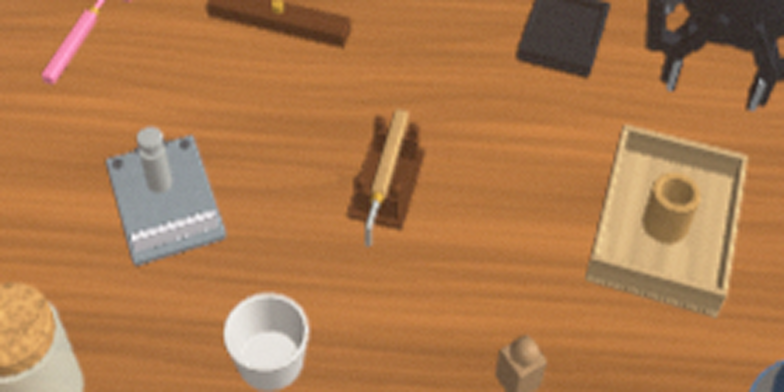

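View pics/s16d.png

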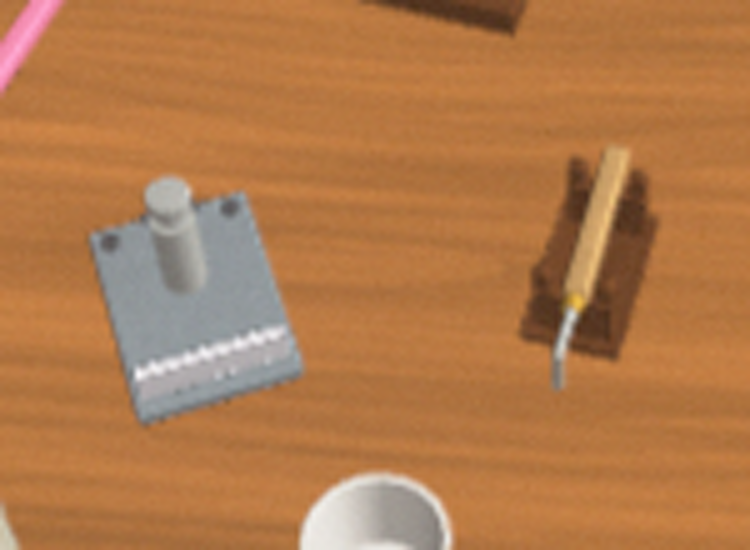

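The core stands in the tray and the pick is on its rest, but I can't see the clip from the scene camera. I'll check the top view.

Run:
```python
from h import *
snap("top","t16")
crop("t16",280,90,450,220,"pics/t16c.png",4.7)
crop("w14",250,110,390,220,"pics/w14c.png",5)
```

```text
(no output)
```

View pics/t16c.png

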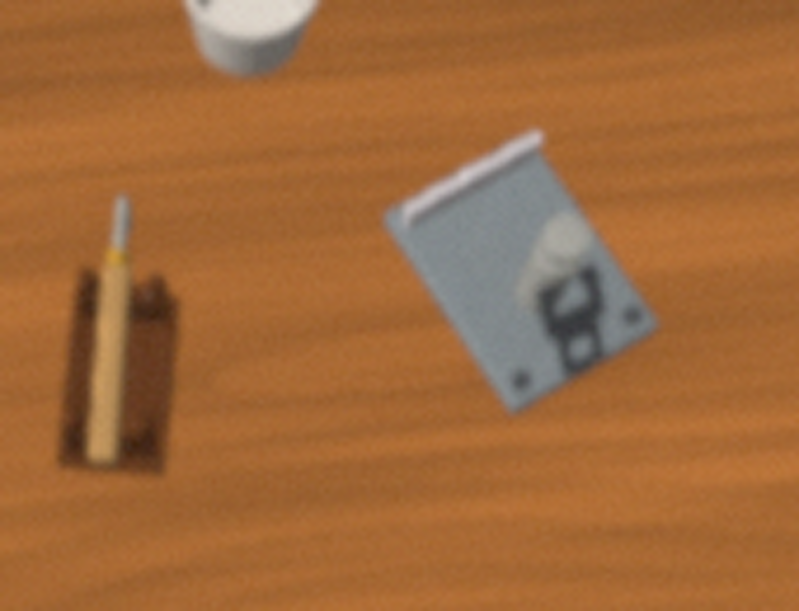

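View pics/w14c.png

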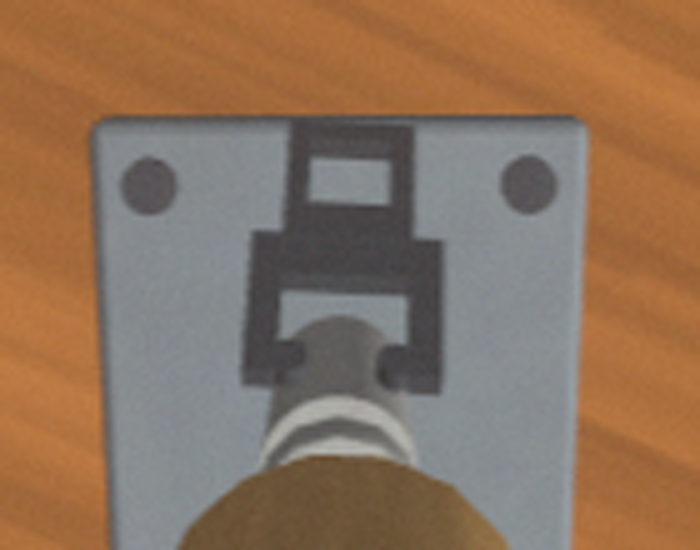

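Run:
```python
from h import *
for x,y in [(548,300),(556,332),(600,310),(595,285),(574,325),(566,365),(585,372),(600,345),(610,330)]:
    u=280+x/4.7-.4;v=90+y/4.7-.4
    print((x,y),ray("t16",u,v).round(1))
```

```text
(548, 300) [ 584.1 -232.2   50.7]
(556, 332) [ 572.3 -237.4   35.7]
(600, 310) [ 581.9 -261.3   34.3]
(595, 285) [ 590.4 -257.1   47.9]
(574, 325) [ 575.6 -247.3   33.9]
(566, 365) [ 559.3 -243.5   21. ]
(585, 372) [ 559.  -256.2    6.7]
(600, 345) [ 567.7 -261.9   21.8]
(610, 330) [ 578.5 -271.2   11.4]
```

>>> servo_tool(rows=[{"fingers": 5.8,"x": 0,"y": 0,"z": 0,"turn": 0},{"fingers": 5.8,"x": 0,"y": 0,"z": 0,"turn": 0},{"fingers": 5.8,"x": 0,"y": 0,"z": 0,"turn": 0},{"fingers": 5.8,"x": 0,"y": 0,"z": 0,"turn": 0},{"fingers": 5.8,"x": 0,"y": 0,"z": 0,"turn": 0},{"fingers": 5.8,"x": 0,"y": 0,"z": 0,"turn": 0}])

```text
clock: 22.82
position: [607.3, 247.6, 197.8]
ee_rot: [0.121, 0.993, 0.0, -0.0]
contact_force: [-0.8, -0.5, 0.4]
gripper_width: 58.1
```

Run:
```python
from h import *
snap("top","t17")
a=load("t16")[0].astype(int);b=load("t17")[0].astype(int)
d=cv2.GaussianBlur(np.abs(a-b).sum(2).astype(np.float32),(5,5),0)
print("dispenser",d[130:180,355:425].max(),"whole",d.max(),np.unravel_index(d.argmax(),d.shape), "rest",d[125:195,285:325].max())
for n in ["top0"]:
    o=load(n)[0].astype(int); e=cv2.GaussianBlur(np.abs(o-b).sum(2).astype(np.float32),(5,5),0)
    for nm,(u,v) in dict(ink=(235,266),pw=(372,250),seal=(246,97),cup=(333,88)).items(): print(nm,e[v-15:v+15,u-15:u+15].max())
```

```text
dispenser 11.21875 whole 99.53125 (np.int64(386), np.int64(35)) rest 13.2421875
ink 14.621094
pw 15.1640625
seal 16.636719
cup 21.246094
```

Nothing is moving at the dispenser or the rest, and the bystanders haven't moved. Handing in.

Run:
```python
from bench import arm
print(arm.job_done())
```

```text
the job is handed in; nothing more can be done
None
```

I handed the job in at about 23 s of the 62 s allowed. No verdict is reported, so the result rests on my own checks.

**What I did:** I took the pick from its rest, passed the hook down through the clip's eye and pulled; I read up to about 7.7 N before the clip snapped out of the groove. I laid the pick back on its rest, lifted the core straight off the spindle and stood it in the tray.

**Last checks:**
- **Core:** it stands upright near the middle of the tray.
- **Pick:** it lies hook-down in its notches as it did at the start. I put it back with the gripper within about 1 mm of where it was when I took the pick.
- **Clip:** it did not fall flat. It rests tail-down on the dispenser's base plate with its jaws leaning on the spindle. From the top camera's depth, I estimate its origin at about 40 mm up and 30 mm or more from the groove. Two top views over half a second apart show no movement there.
- **Bystanders:** the ink stone, paperweight, seal and cup look the same in the first and last top views.
- **Robot:** it stands clear, about 200 mm up over the tray.

**Disagreement:** the clip could not be seen in the last scene view because the spindle hides it. Its position comes from the top view and an earlier wrist view.

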